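Hang the cylinder barrel on the pendant hook and steady it with the jack

ROBOT

A 6-joint arm with a two-finger parallel gripper is mounted at the origin on the work surface. World frame = base frame: x ahead of the robot, y to its left, z up, the work surface at z = 0. Lengths are in m, angles in rad, forces in N, time in s.
With the tool pointing down it reaches from about 0.3 to 0.875 m from the base axis. Payload 6.4 kg.
Tool frame: the origin (TCP) lies midway between the tips of the shut fingers; the grasp point (between the pads) lies 19 mm behind it; z points along the fingers, y is the line along which they close (so a half turn about z gives the same grasp; the last joint's range is limited). The gripper opens to 88 mm and grips with 3 to 60 N. Pads are 18 mm wide; open, the fingers measure 123 mm over their backs; the gripper's body (75 mm by 187 mm) begins 45 mm behind the grasp point.
Start: joints at [1.037, 0.181, 1.607, -0, 1.354, -0.206], TCP at [0.185, 0.544, 0.239] pointing down, gripper open.
Joint ranges: [-2.99, 2.99], [-0.89, 2.07], [0.3, 2.58], [-1.14, 4.28], [0, 2.63], [-3.12, 3.12]. Speed limits (rad/s): [2.57, 2.57, 3.01, 3.14, 3.14, 3.14].

INTERFACE

Orientations are given as a 3x3 rotation matrix whose columns are the frame's x, y, z axes.
In Python, from rig import bot gives the robot as it stands. The module is installed in compiled form; this text tells all that it offers.
- The arm moves only by the shell command python3 -m creep 'ROWS' [FORCE]. ROWS is JSON, a list of rows, each an object of numbers: "dx", "dy", "dz": the shift along the tool's x, y, z as a fraction of full scale; "wx", "wy", "wz": the turn, a rotation vector about the tool's x, y, z as a fraction of full scale; "gripper": the closure in counts, from 0 (fully open) to 255 (shut). A call has 1 to 10 rows; each row is the pose to reach, as a shift and turn from the pose commanded when the call began, along the tool's axes at that moment; what a row does not reach only later rows make up. Full scale, the value 1, is 0.5 m for a shift and 45 degrees for a turn. A row lasts 1/12 s, in which the tool goes at most 41.7 mm and 7.16 degrees, less where a joint would pass 70% of its speed; a pose out of reach is approached as far as the arm can. A call with a number of a shift or a turn outside -1 to 1 is refused whole. A call with a gripper value outside its range is refused whole. The fingers move at their own pace and stop on an object; FORCE is the grip in N (left out, the last holds). Time passes only in rows, so rows that repeat a pose let the fingers close. It gives the time, the measured TCP pose, the force, the opening and the grip force at its end, in the units of the state.
- bot.state(): the state, without advancing time (a new reading comes with each control period).
- bot.capture(name): name is "side" or "top"; returns a dict with "frame" (420x560x3 uint8, blue, green, red), "mtx" (3x3 intrinsics, pixels), "R" (3x3) and "t" (3): a world point X has camera coordinates R X + t. Camera axes: x right, y down, z forward; pixel columns grow to the right and rows downward; lengths in m; the calibration is good to about 2 mm. A picture is of the moment at which its call begins. There is no depth.
- bot.job_done(): hands the job in; it is judged then, once.
Trained networks look in the newest picture that a camera, given by its name, has taken for a name from the list of things; names that differ only in an ending like _2 or _b are one class to them, and where a whole thing is asked for, a point or a joint stands for the part that bears it (a point fixed in the world has none). Each returns a list of dicts, best first, with "conf" (0 to 1); they miss things now and then, are a little off and sometimes report something else, mostly with a low value. They report only what shows in the picture. A call takes as long as a camera call.
- bot.masks_of(camera, query): "region" (420x560 bool, what is visible of it) and "rect" ([left, top, width, height] in pixels, round what is visible of it).
The state is a dict: "t": time; "q": joint angles; "joint_vel": joint speeds; "effort": joint torques, N m; "position": TCP position; "tcp_rot": TCP orientation; "force": force on the tool from outside, world axes, zero at the start; "ft_torque": the same for the moment, N m; "finger_gap": finger opening in m; "grip_force": force on a finger pad.
Only numpy, scipy, OpenCV 4.12 (cv2) and the standard library are available. Lean on these libraries where they do the work, as an engineer would, in place of code of your own. Each camera call takes 0.05 s, during which the arm holds its last target. There are 200 camera calls.

TASK

Bring the swinging yellow hook to rest with a touch while the finned barrel still stands on the bench, then hang the barrel on the hook by its orange bail and let go of it. Then turn the jack's red crank knob clockwise until the platform just touches the underside of the hanging barrel without lifting it off the hook, let go, and leave everything still and the other things on the bench where they are.

Things in the scene. Friction and masses are not known exactly. Their poses are not given: they have to be found in the camera images.
- hook_seat (a point): middle of the hook's seat, the upper face of its bottom strip, 118 mm below the pivot, z = 0.232 when plumb. Axes: x along the seat from open end to shank, y the swing direction, z up. In this frame the bottom strip (6 mm thick) runs from x = -28 to 37 mm, the upturned tip is at x = -28 to -22 mm and rises 18 mm above the seat, the shank is at x = 31 to 37 mm
- hook_tip (a point): middle of the hook's upturned tip plate (6 x 14 mm), 12 mm above the seat's level and 25 mm before its middle, the place to touch it from the side
- hook (a joint): swing angle of the yellow J-shaped flat steel hook (65 mm long, 135 mm tall, 14 mm wide along y, 200 g) about its pivot, which is parallel to its x axis, rad; 0 = plumb, positive swings the lower end towards its +y side. It starts swinging freely, hardly damped, about once in 0.6 s
- barrel_tab (a point): grasp point on the barrel's orange upright grip tab: 8 mm thick along x, 32 mm wide along y, rising from the carrier plate to 136 mm above the underside; this point is 112 mm above the underside and 95 mm before the barrel's middle (-x). Grip it across its thickness (fingers closing along x) from above, firmly (about 60 N). Axes are the barrel's: z up, x from the tab to the bail
- barrel_bail (a point): middle of the 7 mm thick cross bar of the orange bail over the barrel's middle; the bar runs along the barrel's y, 130 mm above the underside; the opening below it is 39 mm wide and 52 mm high
- barrel_foot (a point): centre of the barrel's flat underside; it is 105.5 mm above the bench when the barrel hangs plumb with the bar on the seat
- platform_top (a point): centre of the upper face of the screw jack's steel platform (100 x 100 mm), which stands below the hook; it rises straight up 3.8 mm per rad of the crank. Its top plate is softly sprung: it gives up to 6 mm, 1 mm per 0.3 N
- crank (a joint): turn of the jack's handwheel crank, rad, 0 = lowest, grows clockwise seen from above, stop at 6.8; it stays where it is left (about 3 N at the knob to turn)
- crank_axis (a point): point on the vertical axis of the jack's crank (a dark disc of 104 mm diameter, top at z = 68 mm), at the same height as knob_grip (97 mm), on a grey gearbox beside the jack, 165 mm from the jack's middle; the knob stands 40 mm off the axis
- knob_grip (a point): grasp point of the upright red crank knob (22 mm diameter, 50 mm tall, from 69 to 119 mm above the bench), 28 mm above its foot; it spins freely on its pin, so it can be led round the axis in a circle of 40 mm radius without turning the fingers
- platform: the jack's platform (origin at the centre of its upper face when not pressed down)
- barrel: aluminium finned engine barrel, 76 x 76 mm, 70 mm tall, about 0.3 kg, with a dark carrier plate on top (up to 74 mm) that bears an orange grip tab and bail; origin at the centre of its underside
- piston: aluminium piston, 58 mm diameter, 56 mm tall, standing on the bench, not to be disturbed (origin at the centre of its underside)
- bottle: bottle, 64 mm diameter, 200 mm tall, standing on the bench, not to be disturbed (origin at the centre of its underside)
- driver: yellow screwdriver 200 mm long lying on the bench, not to be disturbed
- wrench_a: open-ended spanner 170 mm long lying on the bench, not to be disturbed
- wrench_b: open-ended spanner 150 mm long lying on the bench, not to be disturbed
- stand: blue gallows stand that carries the hook; origin on the bench straight below the plumb hook's seat, x along the seat, away from its open end. Its pivot pin starts at x = 20 mm at a height of 350 mm, the arm behind it begins at x = 42 mm, and its post stands at x = 130, y = 150 mm

How it is judged:
By the outcome, as a careful person would: the job done as asked, in the order asked, and still so for the second after the job is handed in, with the robot touching nothing.
It also fails if it takes over 72 s, if anything falls off the work surface, if the arm or the gripper's body presses on something with over 40 N, if the wrist force passes 120 N, or if a joint passes its speed limit or range.

## Working session

There is one attempt and no reset: what is moved stays moved. The work goes in short steps, Python scripts to look and compute and a shell command to move; the robot and the scene stay as the last step left them, time stands still between calls to the robot, and variables do not carry over. Pictures are saved under pics/ and viewed, at most 10 in all, crops included, and the job is handed in when it is done.

```bash
mkdir -p pics; cat > h.py <<'E'
import numpy as np, cv2
from rig import bot
def snap(n,f=None):
    c=bot.capture(n)
    if f: cv2.imwrite('pics/'+f,c['frame'])
    return c
def ray(c,u,v):
    d=np.linalg.inv(c['mtx'])@[u,v,1]; R=np.array(c['R']); return -R.T@c['t'], R.T@d
def onz(c,u,v,z):
    o,d=ray(c,u,v); return o+d*(z-o[2])/d[2]
def proj(c,X):
    p=np.array(c['mtx'])@(np.array(c['R'])@X+c['t']); return p[:2]/p[2]
def tri(c1,p1,c2,p2):
    o1,d1=ray(c1,*p1);o2,d2=ray(c2,*p2)
    s=np.linalg.lstsq(np.c_[d1,-d2],o2-o1,rcond=None)[0]
    a=o1+d1*s[0];b=o2+d2*s[1]; return (a+b)/2,np.linalg.norm(a-b)
E
python3 - <<'E'
from h import *
s=bot.state(); print(s['t'],s['position'],np.round(s['tcp_rot'],3),s['finger_gap'])
for n in('side','top'):
    c=snap(n,n+'1.png'); print(n,np.round(-np.array(c['R']).T@c['t'],3),np.round(c['R'],2).tolist(),np.round(c['mtx'],0).tolist())
    for q in('hook','barrel','barrel_tab','barrel_bail','platform','knob_grip','crank','piston','bottle','driver','wrench_a','stand','hook_tip'):
        for m in bot.masks_of(n,q)[:2]:
            ys,xs=np.nonzero(m['region']); print(q,round(m['conf'],2),m['rect'],xs.mean().round(1),ys.mean().round(1))
print(bot.state()['t'])
E
```

```text
0.0 [0.18485302 0.54393458 0.23784422] [[-0.947  0.322 -0.001]
 [ 0.322  0.947 -0.001]
 [ 0.    -0.002 -1.   ]] 0.08820140699318423
side [-0.03  -0.806  0.964] [[0.86, -0.51, 0.01], [-0.29, -0.51, -0.81], [0.42, 0.69, -0.58]] [[430.0, 0.0, 278.0], [0.0, 430.0, 212.0], [0.0, 0.0, 1.0]]
hook 0.76 [297.1, 168.4, 20.7, 50.9] 310.2 194.6
hook 0.69 [310.3, 315.0, 58.4, 55.0] 339.3 342.5
barrel 0.76 [308.9, 314.5, 58.7, 54.7] 339.7 342.2
barrel_tab 0.77 [310.5, 311.1, 55.5, 57.5] 339.1 342.2
barrel_bail 0.61 [308.9, 313.1, 56.1, 58.9] 338.7 342.3
platform 0.66 [280.8, 233.9, 45.4, 32.5] 304.0 250.4
platform 0.47 [238.5, 218.4, 18.9, 22.2] 248.1 227.1
knob_grip 0.6 [321.9, 272.3, 9.7, 19.9] 326.8 281.3
knob_grip 0.17 [279.6, 235.7, 47.3, 31.4] 304.1 250.8
crank 0.67 [321.2, 272.8, 34.2, 28.8] 338.4 286.2
crank 0.38 [320.7, 274.1, 8.2, 19.7] 326.5 280.7
piston 0.8 [240.1, 219.9, 16.5, 18.4] 248.4 227.6
bottle 0.69 [246.5, 150.6, 16.8, 47.8] 254.4 178.6
driver 0.54 [361.0, 303.6, 36.2, 31.1] 383.1 325.1
wrench_a 0.5 [245.0, 263.0, 29.0, 34.5] 259.4 278.9
stand 0.89 [275.3, 130.6, 75.0, 114.9] 
[... 545 characters left out ...]
170.8, 38.3, 39.1] 296.0 190.4
knob_grip 0.46 [347.3, 191.8, 9.3, 12.7] 349.9 197.9
crank 0.78 [335.1, 172.0, 35.1, 30.9] 351.0 187.4
crank 0.71 [385.3, 173.1, 49.7, 6.5] 416.0 175.8
piston 0.66 [200.2, 202.4, 22.2, 23.2] 209.2 213.5
bottle 0.68 [127.2, 146.3, 31.5, 37.5] 140.6 164.9
bottle 0.22 [333.9, 171.4, 37.5, 34.6] 351.0 187.5
driver 0.93 [367.8, 174.9, 64.9, 3.9] 413.2 175.8
driver 0.18 [217.2, 105.2, 85.3, 87.4] 252.9 144.1
wrench_a 0.9 [259.8, 235.5, 48.6, 11.6] 281.6 241.7
wrench_a 0.86 [323.9, 235.2, 45.3, 13.5] 345.8 240.5
stand 0.84 [218.9, 105.3, 82.0, 88.6] 253.2 143.8
hook_tip 0.66 [282.7, 161.6, 8.0, 33.0] 286.6 174.9
hook_tip 0.59 [256.9, 237.1, 51.7, 11.1] 278.5 241.7
1.4
```

```bash
python3 -c "
import cv2
a=cv2.imread('pics/side1.png')[110:380,200:420];cv2.imwrite('pics/s1.png',cv2.resize(a,None,fx=2.2,fy=2.2,interpolation=2))
a=cv2.imread('pics/top1.png')[100:270,190:450];cv2.imwrite('pics/t1.png',cv2.resize(a,None,fx=3,fy=3,interpolation=2))"
```

```text
(no output)
```

View pics/s1.png

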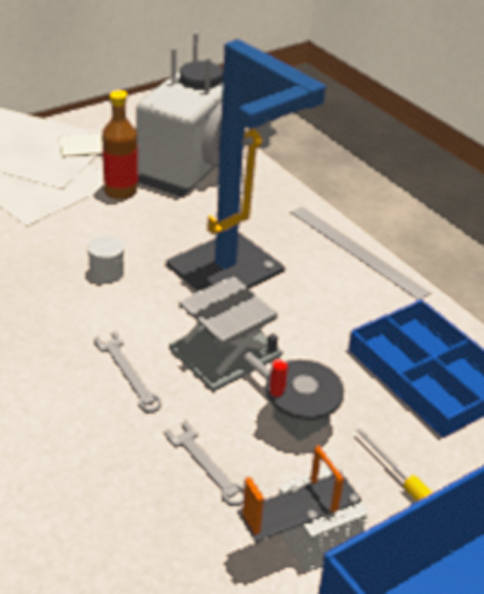

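View pics/t1.png

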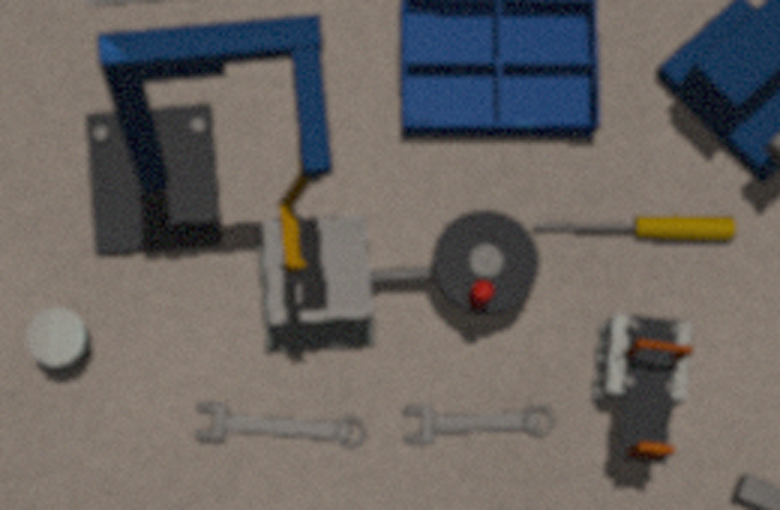

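```bash
cat >> h.py <<'E'
def blobs(img,lo,hi,box=None,amin=6):
    h=cv2.cvtColor(img,cv2.COLOR_BGR2HSV); m=cv2.inRange(h,np.array(lo),np.array(hi))
    if box: k=np.zeros_like(m); x0,y0,x1,y1=box; k[y0:y1,x0:x1]=1; m=m*k
    n,l,s,c=cv2.connectedComponentsWithStats(m)
    return [(s[i].tolist(),c[i].round(1).tolist(),cv2.minAreaRect(np.argwhere(l==i)[:,::-1].astype(np.float32))) for i in range(1,n) if s[i][4]>=amin]
E
python3 - <<'E'
from h import *
import glob
cs=snap('side');ct=snap('top')
hist=[]
for n,c,b,hb in(('side',cs,(300,300,380,380),(285,165,335,225)),('top',ct,(380,195,425,260),(270,150,310,200))):
    print(n,'orange');[print(x) for x in blobs(c['frame'],(3,150,60),(18,255,255),b)]
    print(n,'red');[print(x) for x in blobs(c['frame'],(0,150,60),(3,255,255),(315,170,360,300))]
    print(n,'red2');[print(x) for x in blobs(c['frame'],(172,150,60),(180,255,255),(315,170,360,300))]
    print(n,'hook');[print(x) for x in blobs(c['frame'],(15,120,60),(32,255,255),hb)]
for i in range(12):
    c=snap('top'); t=bot.state()['t']-.05
    for x in blobs(c['frame'],(15,120,60),(32,255,255),(265,150,315,200),10): hist.append((round(t,2),x[0],x[1]))
[print(*x) for x in hist]
E
```

```text
side orange
([342, 312, 14, 30, 115], [348.9, 326.0], ((347.76922607421875, 326.6538391113281), (28.567060470581055, 12.203404426574707), 56.3099365234375))
([311, 327, 9, 26, 157], [314.6, 339.7], ((315.0, 339.5), (25.0, 8.0), 90.0))
side red
([323, 274, 8, 16, 102], [326.2, 281.3], ((326.12310791015625, 281.515380859375), (6.573841094970703, 15.380306243896484), 7.125016689300537))
side red2
side hook
([288, 169, 31, 41, 237], [305.3, 191.7], ((305.567626953125, 190.76522827148438), (13.442183494567871, 47.69142150878906), 34.508522033691406))
top orange
([402, 213, 18, 5, 46], [410.0, 215.0], ((410.5057373046875, 214.96240234375), (17.41054916381836, 2.6610007286071777), 8.746161460876465))
([402, 247, 12, 5, 43], [407.4, 249.0], ((407.5, 249.0), (4.0, 11.0), 90.0))
top red
([347, 193, 8, 8, 38], [350.2, 196.3], ((350.0, 196.5), (6.708203315734863, 7.155416965484619), 26.56505012512207))
top red2
top hook
([276, 157, 14, 34, 145], [280.1, 176.2], ((281.3544616699219, 173.0438690185547), (10.636173248291016, 34.21925354003906), 9.7824068069458))
1.5 [278, 158, 12, 32, 139] [281.2, 176.6]
1.55 [282, 162, 9, 28, 128] [285.5, 178.1]
1.6 [289, 167, 7, 23, 93] [291.8, 179.7]
1.65 [297, 164, 6, 26, 105] [299.2, 178.3]
1.7 [303, 166, 6, 23, 106] [305.4, 177.6]
1.75 [301, 158, 12, 30, 125] [308.7, 175.1]
1.8 [301, 158, 12, 30, 126] [308.9, 174.7]
1.85 [301, 159, 10, 30, 115] [306.5, 176.6]
1.9 [298, 160, 7, 29, 112] [301.1, 177.0]
1.95 [291, 168, 7, 22, 81] [293.9, 180.5]
2.0 [284, 167, 9, 23, 124] [287.5, 179.2]
2.05 [279, 158, 11, 33, 124] [282.3, 177.1]
```

```bash
python3 - <<'E'
from h import *
ct=snap('top','top2.png');cs=snap('side','side2.png');t=bot.state()['t']-.1
P=lambda *a:np.round(onz(ct,*a),4)
print(t,'bail ends',P(402.0,213.6,.1335),P(419.2,216.4,.1335),'tab',P(402,249,.136),P(413.5,249,.136))
print('knob top',P(350.2,196.5,.119),'side knob',np.round(onz(cs,326.2,281.5,.094),4), 'disc ctr',P(351.5,187,.068))
b=blobs(ct['frame'],(15,120,60),(32,255,255),(265,150,315,200),10); print(b)
# hook mean, near lowest row = tip (z .25) 
print('tip mean', P(294.5,190,.25),'seat mean',P(294.5,180,.232))
f=ct['frame']; cv2.imwrite('pics/t2.png',cv2.resize(f[140:225,255:385],None,fx=6,fy=6,interpolation=cv2.INTER_CUBIC))
f=cs['frame']; cv2.imwrite('pics/s2.png',cv2.resize(f[160:310,260:380],None,fx=5,fy=4,interpolation=cv2.INTER_CUBIC))
E
```

```text
2.1 bail ends [ 0.4926 -0.2697  0.1335] [ 0.4852 -0.3168  0.1335] tab [ 0.3943 -0.266   0.136 ] [ 0.3946 -0.2973  0.136 ]
knob top [ 0.5423 -0.1291  0.119 ] side knob [ 0.5457 -0.1309  0.094 ] disc ctr [ 0.5809 -0.1396  0.068 ]
[([276, 158, 14, 33, 141], [280.2, 176.7], ((281.5436706542969, 173.6724853515625), (10.639178276062012, 33.040924072265625), 7.594643592834473))]
tip mean [0.5317 0.0299 0.25  ] seat mean [0.5623 0.0298 0.232 ]
```

View pics/t2.png

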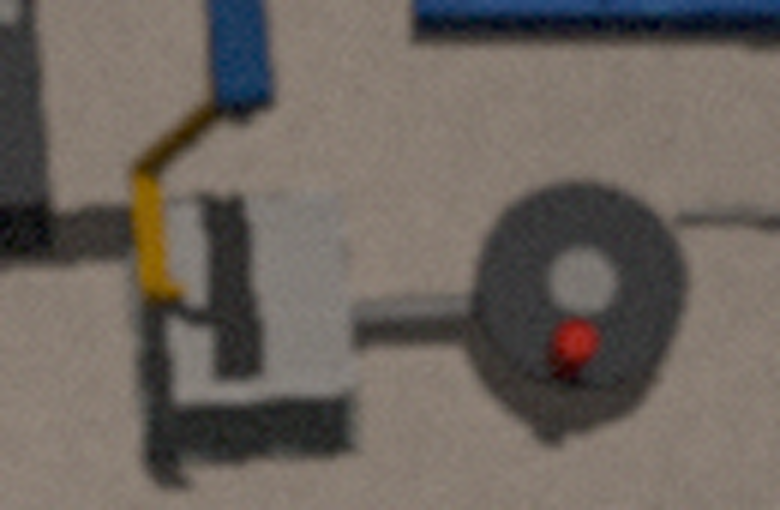

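```bash
R='{"dx":-0.854,"dy":-0.802,"dz":0.026,"wz":-0.53,"gripper":0}'; python3 -m creep '[{"dx":-0.854,"dy":-0.802,"dz":0.026,"wz":-0.53,"gripper":0},{"dx":-0.854,"dy":-0.802,"dz":0.026,"wz":-0.53,"gripper":0},{"dx":-0.854,"dy":-0.802,"dz":0.026,"wz":-0.53,"gripper":0},{"dx":-0.854,"dy":-0.802,"dz":0.026,"wz":-0.53,"gripper":0},{"dx":-0.854,"dy":-0.802,"dz":0.026,"wz":-0.53,"gripper":0},{"dx":-0.854,"dy":-0.802,"dz":0.026,"wz":-0.53,"gripper":0},{"dx":-0.854,"dy":-0.802,"dz":0.026,"wz":-0.53,"gripper":0},{"dx":-0.854,"dy":-0.802,"dz":0.026,"wz":-0.53,"gripper":0},{"dx":-0.854,"dy":-0.802,"dz":0.026,"wz":-0.53,"gripper":0},{"dx":-0.854,"dy":-0.802,"dz":0.026,"wz":-0.53,"gripper":0}]'
python3 - <<'E'
from h import *
s=bot.state(); print(s['t'],np.round(s['position'],4),np.round(s['tcp_rot'],3).tolist(),np.round(s['q'],2))
E
```

```text
2.2 [0.1851 0.5444 0.2387] [[-0.947, 0.322, -0.0], [0.322, 0.947, 0.0], [0.0, 0.0, -1.0]] [ 1.04  0.18  1.61  0.    1.35 -0.21]schema error: expected keys dx, dy, dz, wx, wy, wz, gripper
```

```bash
python3 -m creep '[{"dx":-0.854,"dy":-0.802,"dz":0.026,"wx":0,"wy":0,"wz":-0.53,"gripper":0},{"dx":-0.854,"dy":-0.802,"dz":0.026,"wx":0,"wy":0,"wz":-0.53,"gripper":0},{"dx":-0.854,"dy":-0.802,"dz":0.026,"wx":0,"wy":0,"wz":-0.53,"gripper":0},{"dx":-0.854,"dy":-0.802,"dz":0.026,"wx":0,"wy":0,"wz":-0.53,"gripper":0},{"dx":-0.854,"dy":-0.802,"dz":0.026,"wx":0,"wy":0,"wz":-0.53,"gripper":0},{"dx":-0.854,"dy":-0.802,"dz":0.026,"wx":0,"wy":0,"wz":-0.53,"gripper":0},{"dx":-0.854,"dy":-0.802,"dz":0.026,"wx":0,"wy":0,"wz":-0.53,"gripper":0},{"dx":-0.854,"dy":-0.802,"dz":0.026,"wx":0,"wy":0,"wz":-0.53,"gripper":0},{"dx":-0.854,"dy":-0.802,"dz":0.026,"wx":0,"wy":0,"wz":-0.53,"gripper":0},{"dx":-0.854,"dy":-0.802,"dz":0.026,"wx":0,"wy":0,"wz":-0.53,"gripper":0}]' 20
python3 - <<'E'
from h import *
s=bot.state(); print(s['t'],np.round(s['position'],4),np.round(s['tcp_rot'],3).tolist(),np.round(s['q'],2))
E
```

```text
t: 3.03
position: [0.3775, 0.1823, 0.2301]
tcp_rot: [[-0.996, -0.089, 0.001], [-0.089, 0.996, 0.0], [-0.001, 0.0, -1.0]]
force: [0.4, 0.8, 0.4]
finger_gap: 0.0883
grip_force: 0.0
3.0333 [0.3775 0.1823 0.2301] [[-0.996, -0.089, 0.001], [-0.089, 0.996, 0.0], [-0.001, 0.0, -1.0]] [ 0.17 -0.18  1.99  0.    1.33 -1.49]
```

```bash
python3 -m creep '[{"dx":-0.137,"dy":-0.324,"dz":0.008,"wx":0,"wy":0,"wz":0,"gripper":0},{"dx":-0.137,"dy":-0.324,"dz":0.008,"wx":0,"wy":0,"wz":0,"gripper":0},{"dx":-0.137,"dy":-0.324,"dz":0.008,"wx":0,"wy":0,"wz":0,"gripper":0},{"dx":-0.137,"dy":-0.324,"dz":0.008,"wx":0,"wy":0,"wz":0,"gripper":0},{"dx":-0.137,"dy":-0.324,"dz":0.008,"wx":0,"wy":0,"wz":0,"gripper":0},{"dx":-0.137,"dy":-0.324,"dz":0.008,"wx":0,"wy":0,"wz":0,"gripper":0}]'
python3 - <<'E'
from h import *
for i in range(12):
    c=snap('top',f'ph{i}.png'); t=bot.state()['t']-.05
    for x in blobs(c['frame'],(15,120,60),(32,255,255),(265,150,325,200),10)[:1]: print(round(t,2),x[0],x[1])
s=bot.state(); print(s['t'],np.round(s['position'],4),np.round(s['q'],2))
cv2.imwrite('pics/t3.png',cv2.resize(c['frame'][100:300,200:400],None,fx=3,fy=3))
E
```

```text
t: 3.53
position: [0.4605, 0.0264, 0.2257]
tcp_rot: [[-0.996, -0.084, 0.0], [-0.084, 0.996, -0.0], [-0.0, -0.0, -1.0]]
force: [0.6, 0.6, 0.2]
finger_gap: 0.0881
grip_force: 0.0
3.53 [286, 166, 5, 7, 21] [287.7, 169.7]
3.58 [294, 162, 4, 12, 27] [295.2, 169.0]
3.63 [300, 166, 5, 11, 48] [302.1, 171.4]
3.68 [301, 158, 9, 20, 69] [306.1, 169.5]
3.73 [301, 158, 11, 20, 79] [307.6, 168.9]
3.78 [301, 158, 10, 20, 75] [306.4, 169.3]
3.83 [299, 161, 7, 16, 60] [302.4, 169.9]
3.88 [295, 165, 4, 10, 28] [296.1, 170.1]
3.93 [287, 166, 5, 8, 24] [288.5, 170.3]
3.98 [281, 159, 10, 14, 41] [284.6, 167.1]
4.03 [278, 158, 13, 15, 42] [283.2, 164.7]
4.08 [278, 158, 12, 12, 33] [283.5, 163.7]
4.1333 [0.4594 0.0293 0.2258] [-0.2  -0.07  1.9  -0.    1.31 -1.86]
```

View pics/t3.png

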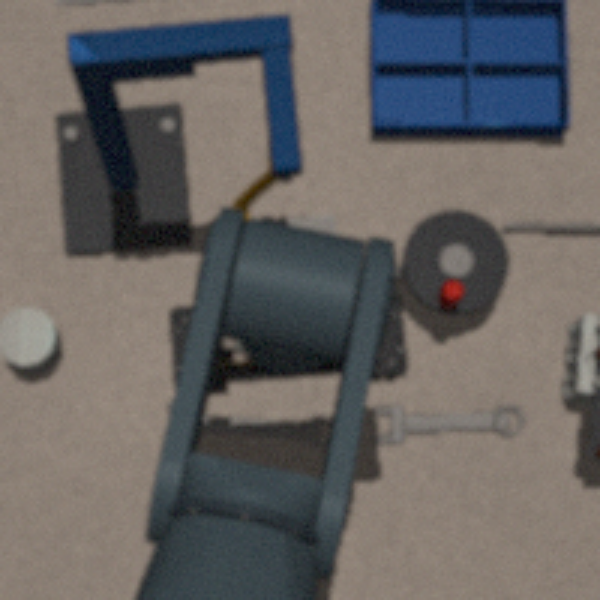

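```bash
python3 -m creep '[{"dx":0,"dy":0,"dz":0,"wx":0,"wy":0,"wz":0,"gripper":0},{"dx":0,"dy":-0.014,"dz":0,"wx":0,"wy":0,"wz":0,"gripper":0},{"dx":-0.06,"dy":-0.014,"dz":0,"wx":0,"wy":0,"wz":0,"gripper":0},{"dx":-0.137,"dy":-0.014,"dz":0,"wx":0,"wy":0,"wz":0,"gripper":0},{"dx":-0.137,"dy":-0.014,"dz":0,"wx":0,"wy":0,"wz":0,"gripper":40},{"dx":-0.137,"dy":-0.014,"dz":0,"wx":0,"wy":0,"wz":0,"gripper":80},{"dx":-0.137,"dy":-0.014,"dz":0,"wx":0,"wy":0,"wz":0,"gripper":120},{"dx":-0.137,"dy":-0.014,"dz":0,"wx":0,"wy":0,"wz":0,"gripper":160},{"dx":-0.137,"dy":-0.014,"dz":0,"wx":0,"wy":0,"wz":0,"gripper":200},{"dx":-0.137,"dy":-0.014,"dz":0,"wx":0,"wy":0,"wz":0,"gripper":208}]' 5
python3 - <<'E'
from h import *
for i in range(5):
    c=snap('top'); t=bot.state()['t']-.05
    for x in blobs(c['frame'],(15,120,40),(32,255,255),(265,140,325,200),8)[:3]: print(round(t,2),x[0],x[1])
c=snap('side'); print(blobs(c['frame'],(15,120,40),(32,255,255),(270,130,350,230),8))
cv2.imwrite('pics/s4.png',cv2.resize(c['frame'][90:290,200:420],None,fx=3,fy=3))
s=bot.state(); print(s['t'],np.round(s['position'],4),s['force'],s['finger_gap'])
E
```

```text
t: 4.97
position: [0.5279, 0.0278, 0.2264]
tcp_rot: [[-0.996, -0.088, 0.001], [-0.088, 0.996, -0.0], [-0.001, -0.0, -1.0]]
force: [0.1, -0.4, -0.4]
finger_gap: 0.0501
grip_force: 0.0
[([311, 169, 8, 25, 99], [314.9, 179.5], ((315.7718200683594, 180.8265838623047), (24.185264587402344, 6.8006978034973145), 82.23483276367188)), ([280, 191, 5, 6, 12], [281.4, 193.2], ((281.52001953125, 193.13999938964844), (2.6000001430511475, 5.199999809265137), 36.869895935058594))]
5.2667 [0.5283 0.0279 0.2259] [-0.39481134 -0.54060468 -0.27176801] 0.025996128509103388
```

View pics/s4.png

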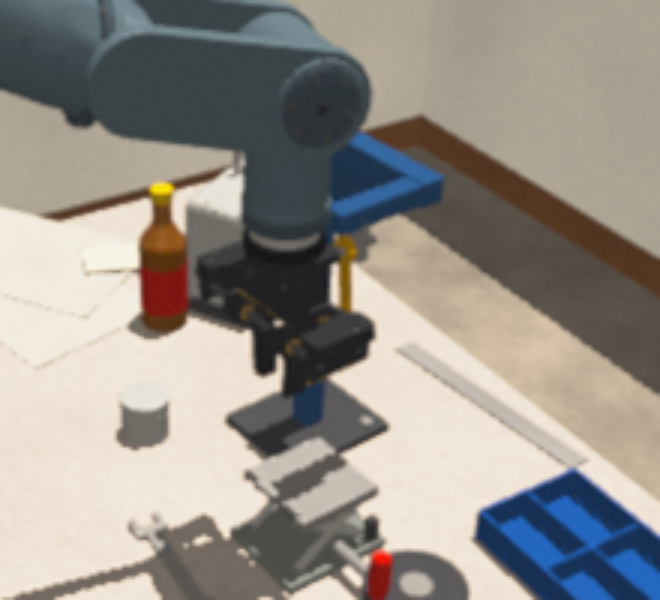

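```bash
python3 -m creep '[{"dx":0,"dy":0,"dz":0,"wx":0,"wy":0,"wz":0,"gripper":208},{"dx":0,"dy":0,"dz":0,"wx":0,"wy":0,"wz":0,"gripper":208},{"dx":0,"dy":0,"dz":0,"wx":0,"wy":0,"wz":0,"gripper":208},{"dx":0,"dy":0,"dz":0,"wx":0,"wy":0,"wz":0,"gripper":208},{"dx":0,"dy":0,"dz":0,"wx":0,"wy":0,"wz":0,"gripper":208},{"dx":0,"dy":0,"dz":0,"wx":0,"wy":0,"wz":0,"gripper":208},{"dx":0,"dy":0,"dz":0,"wx":0,"wy":0,"wz":0,"gripper":208},{"dx":0,"dy":0,"dz":0,"wx":0,"wy":0,"wz":0,"gripper":208}]'
python3 - <<'E'
from h import *
for i in range(5):
    c=snap('side'); t=bot.state()['t']-.05
    for x in blobs(c['frame'],(15,120,40),(32,255,255),(300,140,335,215),15)[:2]: print(round(t,2),x[0],x[1])
s=bot.state(); print(s['t'],np.round(s['position'],4),s['force'],s['finger_gap'],s['grip_force'])
E
```

```text
t: 5.93
position: [0.5283, 0.0279, 0.2257]
tcp_rot: [[-0.996, -0.088, -0.0], [-0.088, 0.996, 0.0], [0.0, 0.0, -1.0]]
force: [-1.1, -0.6, 0.9]
finger_gap: 0.0163
grip_force: 0.3
5.93 [311, 169, 8, 25, 92] [314.6, 179.3]
5.98 [311, 169, 8, 25, 92] [314.6, 179.3]
6.03 [311, 169, 8, 25, 92] [314.6, 179.3]
6.08 [311, 169, 8, 25, 92] [314.6, 179.3]
6.13 [311, 169, 8, 25, 92] [314.6, 179.3]
6.1833 [0.5283 0.0279 0.2257] [ 0.34397449 -0.10382949 -0.27581093] 0.016712721874659327 0.3401341661810875
```

```bash
python3 -m creep '[{"dx":0,"dy":0,"dz":0,"wx":0,"wy":0,"wz":0,"gripper":206},{"dx":0,"dy":0,"dz":0,"wx":0,"wy":0,"wz":0,"gripper":204},{"dx":0,"dy":0,"dz":0,"wx":0,"wy":0,"wz":0,"gripper":202},{"dx":0,"dy":0,"dz":0,"wx":0,"wy":0,"wz":0,"gripper":200},{"dx":0,"dy":0,"dz":0,"wx":0,"wy":0,"wz":0,"gripper":197},{"dx":0,"dy":0,"dz":0,"wx":0,"wy":0,"wz":0,"gripper":194},{"dx":0,"dy":0,"dz":0,"wx":0,"wy":0,"wz":0,"gripper":150},{"dx":0,"dy":0,"dz":0,"wx":0,"wy":0,"wz":0,"gripper":100},{"dx":0,"dy":0,"dz":0,"wx":0,"wy":0,"wz":0,"gripper":50},{"dx":0,"dy":0,"dz":0,"wx":0,"wy":0,"wz":0,"gripper":30}]'
python3 - <<'E'
from h import *
for i in range(6):
    c=snap('side'); t=bot.state()['t']-.05
    for x in blobs(c['frame'],(15,120,40),(32,255,255),(300,140,335,215),15)[:2]: print(round(t,2),x[0],x[1])
s=bot.state(); print(s['t'],np.round(s['position'],4),s['finger_gap'])
E
```

```text
t: 7.02
position: [0.5284, 0.0279, 0.2257]
tcp_rot: [[-0.996, -0.088, 0.0], [-0.088, 0.996, -0.0], [-0.0, -0.0, -1.0]]
force: [0.2, 0.8, -0.7]
finger_gap: 0.0455
grip_force: 0.0
7.02 [311, 169, 8, 24, 94] [313.9, 179.1]
7.07 [311, 169, 8, 24, 94] [313.9, 179.1]
7.12 [311, 169, 8, 24, 94] [314.1, 179.1]
7.17 [311, 169, 8, 24, 94] [314.3, 179.1]
7.22 [311, 169, 8, 25, 94] [314.5, 179.6]
7.27 [311, 169, 8, 25, 91] [314.6, 179.3]
7.3167 [0.5284 0.0279 0.2257] 0.06965035986226913
```

```bash
cat >> h.py <<'E'
def shank(c):
    f=c['frame'][170:193,300:335].astype(float); w=np.clip(f[...,2]-f[...,0]-40,0,None)  # yellow: red-blue
    return (w*np.arange(300,335)).sum()/w.sum()
E
python3 - <<'E'
from h import *
for i in range(13):
    c=snap('side'); print(round(bot.state()['t']-.05,2),round(shank(c),2))
E
python3 -m creep '[{"dx":0,"dy":0.006,"dz":0,"wx":0,"wy":0,"wz":0,"gripper":60},{"dx":0,"dy":0.006,"dz":0,"wx":0,"wy":0,"wz":0,"gripper":120},{"dx":0,"dy":0.006,"dz":0,"wx":0,"wy":0,"wz":0,"gripper":180},{"dx":0,"dy":0.006,"dz":0,"wx":0,"wy":0,"wz":0,"gripper":208},{"dx":0,"dy":0.006,"dz":0,"wx":0,"wy":0,"wz":0,"gripper":208},{"dx":0,"dy":0.006,"dz":0,"wx":0,"wy":0,"wz":0,"gripper":208},{"dx":0,"dy":0.006,"dz":0,"wx":0,"wy":0,"wz":0,"gripper":208},{"dx":0,"dy":0.006,"dz":0,"wx":0,"wy":0,"wz":0,"gripper":209},{"dx":0,"dy":0.006,"dz":0,"wx":0,"wy":0,"wz":0,"gripper":210},{"dx":0,"dy":0.006,"dz":0,"wx":0,"wy":0,"wz":0,"gripper":210}]'
python3 - <<'E'
from h import *
for i in range(6):
    c=snap('side'); print(round(bot.state()['t']-.05,2),round(shank(c),2))
s=bot.state(); print(s['finger_gap'],s['grip_force'])
E
```

```text
7.32 315.32
7.37 315.3
7.42 315.32
7.47 315.16
7.52 314.92
7.57 314.76
7.62 314.59
7.67 314.54
7.72 314.53
7.77 314.64
7.82 314.84
7.87 314.92
7.92 315.25
t: 8.8
position: [0.5281, 0.0309, 0.2257]
tcp_rot: [[-0.996, -0.088, -0.0], [-0.088, 0.996, -0.0], [0.0, -0.0, -1.0]]
force: [0.5, -0.1, -0.6]
finger_gap: 0.0162
grip_force: 0.0
8.8 314.77
8.85 314.62
8.9 314.52
8.95 314.53
9.0 314.57
9.05 314.76
0.01532866244353583 0.0
```

```bash
python3 -m creep '[{"dx":0,"dy":0,"dz":0,"wx":0,"wy":0,"wz":0,"gripper":212},{"dx":0,"dy":0,"dz":0,"wx":0,"wy":0,"wz":0,"gripper":212},{"dx":0,"dy":0,"dz":0,"wx":0,"wy":0,"wz":0,"gripper":213},{"dx":0,"dy":0,"dz":0,"wx":0,"wy":0,"wz":0,"gripper":213}]' 3
python3 - <<'E'
from h import *
for i in range(7):
    c=snap('side'); print(round(bot.state()['t']-.05,2),round(shank(c),2))
s=bot.state(); print(s['finger_gap'],s['grip_force'])
E
```

```text
t: 9.43
position: [0.528, 0.0309, 0.2257]
tcp_rot: [[-0.996, -0.088, -0.0], [-0.088, 0.996, 0.0], [0.0, 0.0, -1.0]]
force: [-0.7, 0.5, -0.2]
finger_gap: 0.0143
grip_force: 0.4
9.43 315.01
9.48 315.03
9.53 315.02
9.58 315.03
9.63 315.01
9.68 315.03
9.73 315.03
0.014591717526007781 0.48569488775683567
```

```bash
python3 -m creep '[{"dx":0,"dy":0.001,"dz":0,"wx":0,"wy":0,"wz":0,"gripper":213},{"dx":0,"dy":0.002,"dz":0,"wx":0,"wy":0,"wz":0,"gripper":213},{"dx":0,"dy":0.002,"dz":0,"wx":0,"wy":0,"wz":0,"gripper":212},{"dx":0,"dy":0.002,"dz":0,"wx":0,"wy":0,"wz":0,"gripper":211},{"dx":0,"dy":0.002,"dz":0,"wx":0,"wy":0,"wz":0,"gripper":210},{"dx":0,"dy":0.002,"dz":0,"wx":0,"wy":0,"wz":0,"gripper":209},{"dx":0,"dy":0.002,"dz":0,"wx":0,"wy":0,"wz":0,"gripper":207},{"dx":0,"dy":0.002,"dz":0,"wx":0,"wy":0,"wz":0,"gripper":204},{"dx":0,"dy":0.002,"dz":0,"wx":0,"wy":0,"wz":0,"gripper":150},{"dx":0,"dy":0.002,"dz":0,"wx":0,"wy":0,"wz":0,"gripper":60}]' 3
python3 - <<'E'
from h import *
for i in range(9):
    c=snap('side'); print(round(bot.state()['t']-.05,2),round(shank(c),2))
s=bot.state(); print(s['finger_gap'],s['position'])
E
```

```text
t: 10.62
position: [0.5282, 0.0319, 0.2258]
tcp_rot: [[-0.996, -0.088, 0.0], [-0.088, 0.996, -0.0], [-0.0, -0.0, -1.0]]
force: [1.1, 0.6, -0.5]
finger_gap: 0.0286
grip_force: 0.0
10.62 314.77
10.67 314.85
10.72 314.89
10.77 314.94
10.82 315.02
10.87 315.1
10.92 315.04
10.97 314.97
11.02 314.89
0.06444980724309352 [0.52802763 0.03189104 0.22573475]
```

```bash
python3 -m creep '[{"dx":0,"dy":0,"dz":0,"wx":0,"wy":0,"wz":0,"gripper":150},{"dx":0,"dy":0,"dz":0,"wx":0,"wy":0,"wz":0,"gripper":195},{"dx":0,"dy":0,"dz":0,"wx":0,"wy":0,"wz":0,"gripper":206},{"dx":0,"dy":0,"dz":0,"wx":0,"wy":0,"wz":0,"gripper":211},{"dx":0,"dy":0,"dz":0,"wx":0,"wy":0,"wz":0,"gripper":213},{"dx":0,"dy":0,"dz":0,"wx":0,"wy":0,"wz":0,"gripper":213},{"dx":0,"dy":0,"dz":0,"wx":0,"wy":0,"wz":0,"gripper":213},{"dx":0,"dy":0,"dz":0,"wx":0,"wy":0,"wz":0,"gripper":214},{"dx":0,"dy":0,"dz":0,"wx":0,"wy":0,"wz":0,"gripper":214},{"dx":0,"dy":0,"dz":0,"wx":0,"wy":0,"wz":0,"gripper":214}]' 3
python3 - <<'E'
from h import *
for i in range(4):
    c=snap('side'); print(round(bot.state()['t']-.05,2),round(shank(c),2))
s=bot.state(); print(s['finger_gap'],s['grip_force'])
E
```

```text
t: 11.9
position: [0.528, 0.0319, 0.2257]
tcp_rot: [[-0.996, -0.088, 0.0], [-0.088, 0.996, 0.0], [-0.0, 0.0, -1.0]]
force: [-0.4, 0.4, -0.7]
finger_gap: 0.0142
grip_force: 0.0
11.9 314.78
11.95 314.85
12.0 314.88
12.05 314.93
0.014069510935126279 0.0
```

```bash
python3 -m creep '[{"dx":0,"dy":0,"dz":0,"wx":0,"wy":0,"wz":0,"gripper":215},{"dx":0,"dy":0,"dz":0,"wx":0,"wy":0,"wz":0,"gripper":217},{"dx":0,"dy":0,"dz":0,"wx":0,"wy":0,"wz":0,"gripper":217},{"dx":0,"dy":0,"dz":0,"wx":0,"wy":0,"wz":0,"gripper":217}]' 3
python3 - <<'E'
from h import *
for i in range(4):
    c=snap('side'); print(round(bot.state()['t']-.05,2),round(shank(c),2))
s=bot.state(); print(s['finger_gap'],s['grip_force'])
E
```

```text
t: 12.43
position: [0.528, 0.0319, 0.2257]
tcp_rot: [[-0.996, -0.088, -0.0], [-0.088, 0.996, 0.0], [0.0, 0.0, -1.0]]
force: [0.1, -0.8, -0.5]
finger_gap: 0.0128
grip_force: 0.0
12.43 314.85
12.48 314.89
12.53 314.91
12.58 314.89
0.013611302054158798 0.0
```

```bash
python3 -m creep '[{"dx":0,"dy":0,"dz":0,"wx":0,"wy":0,"wz":0,"gripper":217},{"dx":0,"dy":0,"dz":0,"wx":0,"wy":0,"wz":0,"gripper":217},{"dx":0,"dy":0,"dz":0,"wx":0,"wy":0,"wz":0,"gripper":215},{"dx":0,"dy":0,"dz":0,"wx":0,"wy":0,"wz":0,"gripper":213},{"dx":0,"dy":0,"dz":0,"wx":0,"wy":0,"wz":0,"gripper":211},{"dx":0,"dy":0,"dz":0,"wx":0,"wy":0,"wz":0,"gripper":209},{"dx":0,"dy":0,"dz":0,"wx":0,"wy":0,"wz":0,"gripper":205},{"dx":0,"dy":0,"dz":0,"wx":0,"wy":0,"wz":0,"gripper":195},{"dx":0,"dy":0,"dz":0,"wx":0,"wy":0,"wz":0,"gripper":140},{"dx":0.02,"dy":0,"dz":0,"wx":0,"wy":0,"wz":0,"gripper":60}]' 3
python3 - <<'E'
from h import *
for i in range(8):
    c=snap('side'); print(round(bot.state()['t']-.05,2),round(shank(c),2))
s=bot.state(); print(s['finger_gap'],np.round(s['position'],4),np.round(s['q'],2))
E
```

```text
t: 13.47
position: [0.5188, 0.0309, 0.2258]
tcp_rot: [[-0.996, -0.088, 0.001], [-0.088, 0.996, -0.0], [-0.001, -0.0, -1.0]]
force: [0.6, -0.9, 0.8]
finger_gap: 0.0319
grip_force: 0.0
13.47 314.76
13.52 314.77
13.57 314.81
13.62 314.86
13.67 314.89
13.72 314.92
13.77 314.9
13.82 314.92
0.06365193166811713 [0.5181 0.031  0.2258] [-0.17  0.07  1.76  0.    1.31 -1.83]
```

```bash
python3 -m creep '[{"dx":0.08,"dy":0,"dz":0,"wx":0,"wy":0,"wz":0,"gripper":0},{"dx":0.16,"dy":0,"dz":0,"wx":0,"wy":0,"wz":0,"gripper":0},{"dx":0.302,"dy":-0.602,"dz":0,"wx":0,"wy":0,"wz":1,"gripper":0},{"dx":0.302,"dy":-0.602,"dz":0,"wx":0,"wy":0,"wz":1,"gripper":0},{"dx":0.302,"dy":-0.602,"dz":0,"wx":0,"wy":0,"wz":1,"gripper":0},{"dx":0.302,"dy":-0.602,"dz":0,"wx":0,"wy":0,"wz":1,"gripper":0},{"dx":0.302,"dy":-0.602,"dz":0,"wx":0,"wy":0,"wz":1,"gripper":0},{"dx":0.302,"dy":-0.602,"dz":0,"wx":0,"wy":0,"wz":1,"gripper":0},{"dx":0.302,"dy":-0.602,"dz":0,"wx":0,"wy":0,"wz":1,"gripper":0},{"dx":0.302,"dy":-0.602,"dz":0,"wx":0,"wy":0,"wz":1,"gripper":0}]' 20
python3 - <<'E'
from h import *
for i in range(12):
    c=snap('side')
    if i==0: cv2.imwrite('pics/side5.png',c['frame'])
    print(round(shank(c),2),end=' ')
c=snap('top','top5.png')
print(blobs(c['frame'],(15,120,40),(32,255,255),(265,140,325,200),8))
print(blobs(cv2.imread('pics/side5.png'),(15,120,40),(32,255,255),(270,130,350,230),8))
s=bot.state(); print(s['t'],np.round(s['position'],4),np.round(s['q'],2))
cv2.imwrite('pics/c5.png',np.hstack([cv2.resize(c['frame'][150:205,265:325],(400,367),interpolation=2),cv2.resize(cv2.imread('pics/side5.png')[155:225,275:335],(315,367),interpolation=2)]))
E
```

```text
t: 14.7
position: [0.3933, -0.2869, 0.2261]
tcp_rot: [[-0.763, 0.646, 0.0], [0.646, 0.763, -0.002], [-0.002, -0.002, -1.0]]
force: [0.3, 0.0, -0.1]
finger_gap: 0.0879
grip_force: 0.0
nan nan nan nan nan nan nan nan nan nan nan nan [([291, 160, 7, 30, 118], [293.7, 176.6], ((293.647216796875, 174.56089782714844), (29.140043258666992, 5.2010345458984375), 85.91438293457031))]
[]
15.35 [ 0.3945 -0.2816  0.2258] [-0.87 -0.01  1.84  0.    1.31 -1.74]h.py:24: RuntimeWarning: invalid value encountered in scalar divide
  return (w*np.arange(300,335)).sum()/w.sum()
```

View pics/c5.png

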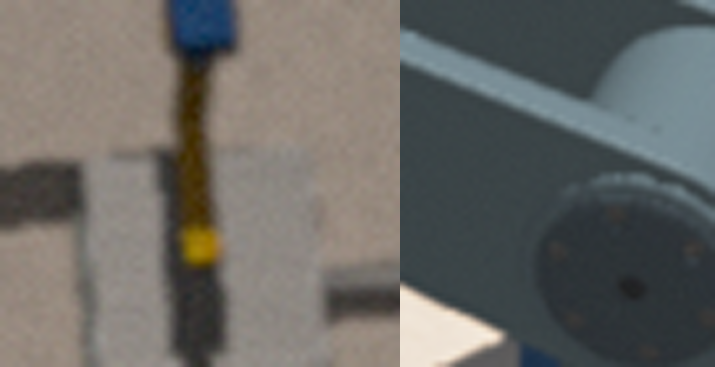

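```bash
python3 -m creep '[{"dx":0,"dy":0,"dz":0.07,"wx":0,"wy":0,"wz":1,"gripper":0},{"dx":0,"dy":0,"dz":0.07,"wx":0,"wy":0,"wz":1,"gripper":0},{"dx":0,"dy":0,"dz":0.07,"wx":0,"wy":0,"wz":1,"gripper":0},{"dx":0,"dy":0,"dz":0.07,"wx":0,"wy":0,"wz":1,"gripper":0},{"dx":0,"dy":0,"dz":0.07,"wx":0,"wy":0,"wz":1,"gripper":0},{"dx":0,"dy":0,"dz":0.07,"wx":0,"wy":0,"wz":1,"gripper":0},{"dx":0,"dy":0,"dz":0.07,"wx":0,"wy":0,"wz":1,"gripper":0}]' 20
python3 - <<'E'
from h import *
c=snap('top','top6.png')
print('tip',onz(c,294.6,186.5,.25),'pivotend',onz(c,293.8,158,.35), 'seat mid',)
s=bot.state(); print(s['t'],np.round(s['position'],4),np.round(s['tcp_rot'],3).tolist())
print(blobs(c['frame'],(3,150,60),(18,255,255),(380,195,425,260)))
p=cv2.imread('pics/top1.png'); 
for a in((402,213,420,218),(402,247,414,252)):
    f=p[a[1]-3:a[3]+3,a[0]-3:a[2]+3].astype(float); w=np.clip(f[...,2]-f[...,0]-60,0,None); y,x=np.mgrid[a[1]-3:a[3]+3,a[0]-3:a[2]+3]; u,v=(w*x).sum()/w.sum(),(w*y).sum()/w.sum(); print(u,v,onz(c,u,v,.1325))
E
```

```text
t: 15.93
position: [0.3943, -0.282, 0.1907]
tcp_rot: [[-0.082, 0.997, 0.0], [0.997, 0.082, 0.0], [0.0, 0.0, -1.0]]
force: [-0.6, 0.2, 0.6]
finger_gap: 0.0875
grip_force: 0.0
tip [0.54097381 0.02974572 0.25      ] pivotend [0.58957222 0.03390329 0.35      ] seat mid
15.9833 [ 0.3943 -0.282   0.1908] [[-0.084, 0.996, 0.0], [0.996, 0.084, -0.0], [-0.0, 0.0, -1.0]]
[([403, 248, 7, 4, 18], [406.3, 249.0], ((406.0, 249.5), (3.0, 6.0), 90.0))]
410.09476801579467 214.89536031589338 [ 0.48933136 -0.29214377  0.1325    ]
408.0529986052999 248.9260808926081 [ 0.39504238 -0.28330191  0.1325    ]
```

```bash
python3 -m creep '[{"dx":0,"dy":0,"dz":0.05,"wx":0,"wy":0,"wz":0.25,"gripper":0},{"dx":0,"dy":0,"dz":0.1,"wx":0,"wy":0,"wz":0.25,"gripper":0},{"dx":0,"dy":0,"dz":0.16,"wx":0,"wy":0,"wz":0.25,"gripper":0},{"dx":0,"dy":0,"dz":0.196,"wx":0,"wy":0,"wz":0.25,"gripper":0},{"dx":0,"dy":0,"dz":0.196,"wx":0,"wy":0,"wz":0.25,"gripper":100},{"dx":0,"dy":0,"dz":0.196,"wx":0,"wy":0,"wz":0.25,"gripper":255},{"dx":0,"dy":0,"dz":0.196,"wx":0,"wy":0,"wz":0.25,"gripper":255},{"dx":0,"dy":0,"dz":0.196,"wx":0,"wy":0,"wz":0.25,"gripper":255},{"dx":0,"dy":0,"dz":0.196,"wx":0,"wy":0,"wz":0.25,"gripper":255},{"dx":0,"dy":0,"dz":0.196,"wx":0,"wy":0,"wz":0.25,"gripper":255}]' 60
python3 -m creep '[{"dx":0,"dy":0,"dz":0,"wx":0,"wy":0,"wz":0,"gripper":255},{"dx":0,"dy":0,"dz":0,"wx":0,"wy":0,"wz":0,"gripper":255},{"dx":0,"dy":0,"dz":0,"wx":0,"wy":0,"wz":0,"gripper":255}]' 60
```

```text
t: 16.82
position: [0.3948, -0.2828, 0.0939]
tcp_rot: [[0.107, 0.994, 0.001], [0.994, -0.107, -0.002], [-0.002, 0.002, -1.0]]
force: [0.2, -0.4, -0.4]
finger_gap: 0.0501
grip_force: 0.0
t: 17.07
position: [0.3943, -0.2822, 0.0929]
tcp_rot: [[0.108, 0.994, 0.0], [0.994, -0.108, -0.0], [-0.0, 0.0, -1.0]]
force: [-0.7, -0.8, 0.5]
finger_gap: 0.0299
grip_force: 0.0
```

```bash
python3 -m creep '[{"dx":0,"dy":0,"dz":0,"wx":0,"wy":0,"wz":0,"gripper":255},{"dx":0,"dy":0,"dz":0,"wx":0,"wy":0,"wz":0,"gripper":255},{"dx":0,"dy":0,"dz":0,"wx":0,"wy":0,"wz":0,"gripper":255},{"dx":0,"dy":0,"dz":0,"wx":0,"wy":0,"wz":0,"gripper":255},{"dx":0,"dy":0,"dz":0,"wx":0,"wy":0,"wz":0,"gripper":255}]' 60
python3 -m creep '[{"dx":0,"dy":0,"dz":-0.03,"wx":0,"wy":0,"wz":0,"gripper":255},{"dx":0,"dy":0,"dz":-0.1,"wx":0,"wy":0,"wz":0,"gripper":255},{"dx":0,"dy":0,"dz":-0.17,"wx":0,"wy":0,"wz":0,"gripper":255},{"dx":0,"dy":0,"dz":-0.24,"wx":0,"wy":0,"wz":0,"gripper":255},{"dx":0,"dy":0,"dz":-0.278,"wx":0,"wy":0,"wz":0,"gripper":255},{"dx":0,"dy":0,"dz":-0.278,"wx":0,"wy":0,"wz":0,"gripper":255}]' 60
python3 - <<'E'
from h import *
s=bot.state(); p=s['position']; R=np.array(s['tcp_rot']); print(R.round(3).tolist(), s['force'])
print(R.T@(np.array([.3967,.0187,.232])-p)/.5)
E
```

```text
t: 17.48
position: [0.3944, -0.2822, 0.0927]
tcp_rot: [[0.108, 0.994, 0.0], [0.994, -0.108, -0.0], [-0.0, 0.0, -1.0]]
force: [1.2, -0.6, -1.1]
finger_gap: 0.0074
grip_force: 60.0
t: 17.98
position: [0.3956, -0.2839, 0.2361]
tcp_rot: [[0.107, 0.994, 0.005], [0.994, -0.107, -0.006], [-0.005, 0.005, -1.0]]
force: [0.2, -1.2, -3.3]
finger_gap: 0.0076
grip_force: 60.0
[[0.107, 0.994, 0.005], [0.994, -0.107, -0.006], [-0.005, 0.005, -1.0]] [ 0.15153718 -1.24209429 -3.33746661]
[ 0.60195842 -0.0629815   0.0046623 ]
```

```bash
python3 -m creep '[{"dx":0.05,"dy":-0.063,"dz":0,"wx":0,"wy":0,"wz":-0.05,"gripper":255},{"dx":0.12,"dy":-0.063,"dz":0,"wx":0,"wy":0,"wz":-0.1,"gripper":255},{"dx":0.2,"dy":-0.063,"dz":0,"wx":0,"wy":0,"wz":-0.15,"gripper":255},{"dx":0.28,"dy":-0.063,"dz":0,"wx":0,"wy":0,"wz":-0.2,"gripper":255},{"dx":0.36,"dy":-0.063,"dz":0,"wx":0,"wy":0,"wz":-0.25,"gripper":255},{"dx":0.44,"dy":-0.063,"dz":0,"wx":0,"wy":0,"wz":-0.25,"gripper":255},{"dx":0.52,"dy":-0.063,"dz":0,"wx":0,"wy":0,"wz":-0.25,"gripper":255},{"dx":0.58,"dy":-0.063,"dz":0,"wx":0,"wy":0,"wz":-0.25,"gripper":255},{"dx":0.602,"dy":-0.063,"dz":0,"wx":0,"wy":0,"wz":-0.25,"gripper":255},{"dx":0.602,"dy":-0.063,"dz":0,"wx":0,"wy":0,"wz":-0.25,"gripper":255}]' 60
python3 - <<'E'
from h import *
bot.capture('top');bot.capture('top')
c=snap('side','side7.png');ct=snap('top','top7.png')
s=bot.state(); print(s['t'],np.round(s['position'],4),np.round(s['tcp_rot'],3).tolist())
cv2.imwrite('pics/c7.png',np.hstack([cv2.resize(c['frame'][150:270,240:370],(520,480),interpolation=2),cv2.resize(ct['frame'][150:220,265:305],(274,480),interpolation=2)]))
E
```

```text
t: 18.82
position: [0.3936, 0.0232, 0.2293]
tcp_rot: [[-0.093, 0.996, -0.004], [0.996, 0.093, 0.002], [0.002, -0.004, -1.0]]
force: [-0.1, -1.8, -4.1]
finger_gap: 0.0076
grip_force: 60.0
19.0167 [0.3947 0.0198 0.2306] [[-0.087, 0.996, -0.002], [0.996, 0.087, 0.0], [0.0, -0.002, -1.0]]
```

View pics/c7.png

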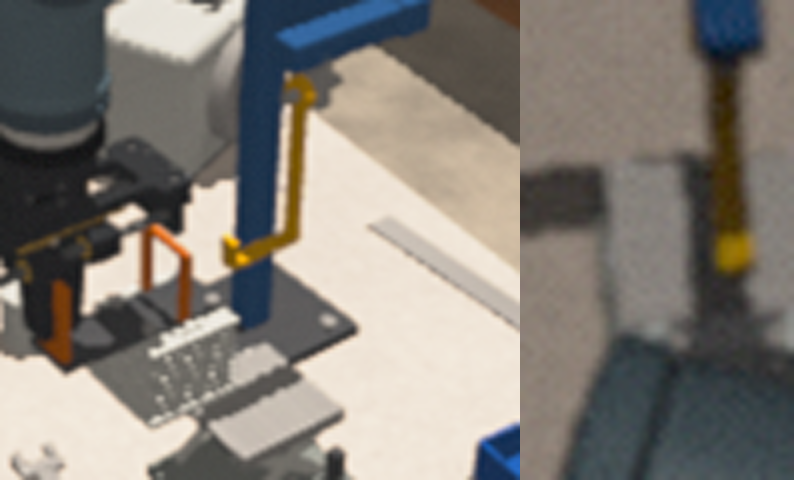

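```bash
python3 - <<'E'
from h import *
c={k:np.array(v) for k,v in bot.capture('side').items()}
s=bot.state(); p=s['position']; R=np.array(s['tcp_rot']); print(s['t'],p)
bar=p+R[:,1]*.095+[0,0,.037]; print('bar FK',bar.round(4),proj(c,bar),'seen',[282.1,210.7])
for z in(.262,.2676): print(z,onz(c,282.1,210.7,z).round(4))
tip=np.array([.541,.0305,.25]);print('tip proj',proj(c,tip)); seat=np.array([.566,.0327,.232]); print(proj(c,seat))
print('tip by side z.25',onz(c,298.2,210.5,.25))
f=c['frame'][195:225,285:315].astype(float);w=np.clip(f[...,2]-f[...,0]-60,0,None)
print((w.sum(0)/100).astype(int)+285*0,(w.sum(1)/100).astype(int))
E
```

```text
19.0667 [0.39491622 0.01953125 0.23092677]
bar FK [0.4896 0.0278 0.2678] [281.22183683 209.18570872] seen [282.1, 210.7]
0.262 [0.4922 0.0272 0.262 ]
0.2676 [0.488  0.0205 0.2676]
tip proj [295.89257648 208.58456124]
[302.42449611 210.7630724 ]
tip by side z.25 [0.54156736 0.01921526 0.25      ]
[3 7 3 0 0 0 0 0 0 0 0 3 6 6 6 5 3 2 2 2 2 2 1 1 1 1 2 6 9 3] [1 1 1 1 1 1 1 1 1 1 1 1 1 2 5 9 7 7 9 9 6 1 0 0 0 1 1 0 0 0]
```

```bash
python3 -m creep '[{"dx":0,"dy":0.015,"dz":-0.008,"wx":0,"wy":0,"wz":0,"gripper":255},{"dx":0,"dy":0.035,"dz":-0.008,"wx":0,"wy":0,"wz":0,"gripper":255},{"dx":0,"dy":0.055,"dz":-0.008,"wx":0,"wy":0,"wz":0,"gripper":255},{"dx":0,"dy":0.075,"dz":-0.008,"wx":0,"wy":0,"wz":0,"gripper":255},{"dx":0,"dy":0.095,"dz":-0.008,"wx":0,"wy":0,"wz":0,"gripper":255},{"dx":0,"dy":0.115,"dz":-0.008,"wx":0,"wy":0,"wz":0,"gripper":255},{"dx":0,"dy":0.135,"dz":-0.008,"wx":0,"wy":0,"wz":0,"gripper":255},{"dx":0,"dy":0.148,"dz":-0.008,"wx":0,"wy":0,"wz":0,"gripper":255},{"dx":0,"dy":0.153,"dz":-0.008,"wx":0,"wy":0,"wz":0,"gripper":255},{"dx":0,"dy":0.153,"dz":-0.008,"wx":0,"wy":0,"wz":0,"gripper":255}]' 60
python3 - <<'E'
from h import *
bot.capture('top')
c=snap('side','side8.png');ct=snap('top','top8.png')
s=bot.state(); print(s['t'],np.round(s['position'],4),s['force'],s['ft_torque'])
cv2.imwrite('pics/c8.png',np.hstack([cv2.resize(c['frame'][150:270,240:370],(520,480),interpolation=2),cv2.resize(ct['frame'][150:220,265:305],(274,480),interpolation=2)]))
E
```

```text
t: 19.9
position: [0.472, 0.0271, 0.2356]
tcp_rot: [[-0.088, 0.996, -0.0], [0.996, 0.088, 0.0], [0.0, -0.0, -1.0]]
force: [0.1, -0.5, -3.3]
finger_gap: 0.0073
grip_force: 60.0
20.05 [0.4711 0.0273 0.2356] [ 0.99220169 -1.11754595 -4.03741917] [-0.08503202  0.44932423 -0.03459642]
```

View pics/c8.png

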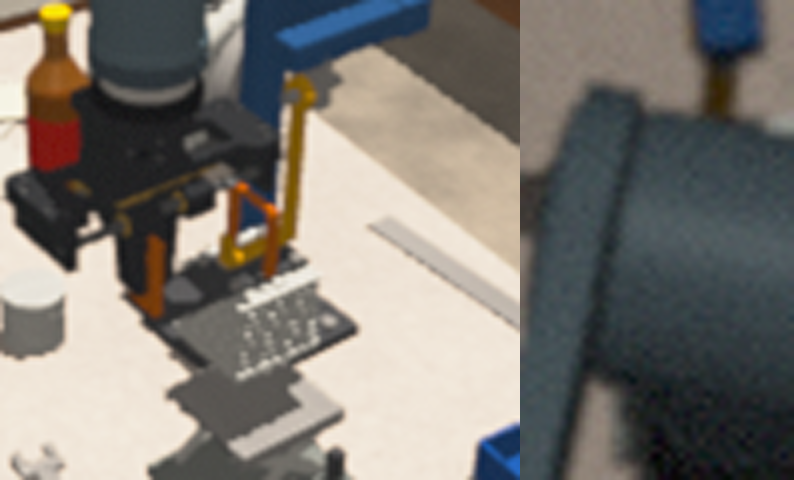

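```bash
python3 -m creep '[{"dx":0,"dy":0,"dz":0.015,"wx":0,"wy":0,"wz":0,"gripper":255},{"dx":0,"dy":0,"dz":0.03,"wx":0,"wy":0,"wz":0,"gripper":255},{"dx":0,"dy":0,"dz":0.045,"wx":0,"wy":0,"wz":0,"gripper":255},{"dx":0,"dy":0,"dz":0.056,"wx":0,"wy":0,"wz":0,"gripper":255},{"dx":0,"dy":0,"dz":0.06,"wx":0,"wy":0,"wz":0,"gripper":255},{"dx":0,"dy":0,"dz":0.06,"wx":0,"wy":0,"wz":0,"gripper":255}]' 60
python3 -m creep '[{"dx":0,"dy":0,"dz":0.004,"wx":0,"wy":0,"wz":0,"gripper":255},{"dx":0,"dy":0,"dz":0.006,"wx":0,"wy":0,"wz":0,"gripper":255},{"dx":0,"dy":0,"dz":0.006,"wx":0,"wy":0,"wz":0,"gripper":255}]' 60
python3 -m creep '[{"dx":0,"dy":0,"dz":0.003,"wx":0,"wy":0,"wz":0,"gripper":255},{"dx":0,"dy":0,"dz":0.005,"wx":0,"wy":0,"wz":0,"gripper":255},{"dx":0,"dy":0,"dz":0.005,"wx":0,"wy":0,"wz":0,"gripper":255}]' 60
```

```text
t: 20.55
position: [0.4709, 0.0274, 0.2047]
tcp_rot: [[-0.088, 0.996, -0.002], [0.996, 0.088, 0.0], [0.001, -0.002, -1.0]]
force: [0.6, -0.4, -3.9]
finger_gap: 0.0075
grip_force: 60.0
t: 20.8
position: [0.4716, 0.0272, 0.2027]
tcp_rot: [[-0.088, 0.996, 0.0], [0.996, 0.088, -0.0], [-0.0, 0.0, -1.0]]
force: [-0.1, -0.9, -4.4]
finger_gap: 0.0072
grip_force: 60.0
t: 21.05
position: [0.4714, 0.0273, 0.2001]
tcp_rot: [[-0.088, 0.996, -0.0], [0.996, 0.088, 0.0], [0.0, -0.0, -1.0]]
force: [-0.6, -0.8, -3.1]
finger_gap: 0.0078
grip_force: 60.0
```

```bash
python3 -m creep '[{"dx":0,"dy":0,"dz":0.002,"wx":0,"wy":0,"wz":0,"gripper":255},{"dx":0,"dy":0,"dz":0.003,"wx":0,"wy":0,"wz":0,"gripper":255},{"dx":0,"dy":0,"dz":0.003,"wx":0,"wy":0,"wz":0,"gripper":255}]' 60
python3 -m creep '[{"dx":0,"dy":0,"dz":0.002,"wx":0,"wy":0,"wz":0,"gripper":255},{"dx":0,"dy":0,"dz":0.003,"wx":0,"wy":0,"wz":0,"gripper":255},{"dx":0,"dy":0,"dz":0.003,"wx":0,"wy":0,"wz":0,"gripper":255}]' 60
```

```text
t: 21.3
position: [0.4714, 0.0273, 0.1986]
tcp_rot: [[-0.088, 0.996, -0.0], [0.996, 0.088, 0.0], [0.0, -0.0, -1.0]]
force: [0.1, 0.6, -3.4]
finger_gap: 0.0075
grip_force: 60.0
t: 21.55
position: [0.4718, 0.0271, 0.1978]
tcp_rot: [[-0.088, 0.996, 0.001], [0.996, 0.088, -0.0], [-0.0, 0.001, -1.0]]
force: [-2.2, -1.0, 1.8]
finger_gap: 0.0078
grip_force: 60.0
```

```bash
python3 -m creep '[{"dx":0,"dy":0,"dz":0,"wx":0,"wy":0,"wz":0,"gripper":232},{"dx":0,"dy":0,"dz":0,"wx":0,"wy":0,"wz":0,"gripper":226},{"dx":0,"dy":0,"dz":0,"wx":0,"wy":0,"wz":0,"gripper":220},{"dx":0,"dy":0,"dz":0,"wx":0,"wy":0,"wz":0,"gripper":180},{"dx":0,"dy":0,"dz":0,"wx":0,"wy":0,"wz":0,"gripper":120},{"dx":0,"dy":0,"dz":0,"wx":0,"wy":0,"wz":0,"gripper":120},{"dx":0,"dy":0,"dz":0,"wx":0,"wy":0,"wz":0,"gripper":120}]' 20
python3 -m creep '[{"dx":0,"dy":0,"dz":-0.03,"wx":0,"wy":0,"wz":0,"gripper":120},{"dx":0,"dy":0,"dz":-0.08,"wx":0,"wy":0,"wz":0,"gripper":120},{"dx":0,"dy":0,"dz":-0.12,"wx":0,"wy":0,"wz":0,"gripper":120},{"dx":0,"dy":0,"dz":-0.12,"wx":0,"wy":0,"wz":0,"gripper":120},{"dx":0,"dy":-0.06,"dz":-0.12,"wx":0,"wy":0,"wz":0,"gripper":120},{"dx":0,"dy":-0.14,"dz":-0.12,"wx":0,"wy":0,"wz":0,"gripper":120},{"dx":0,"dy":-0.16,"dz":-0.12,"wx":0,"wy":0,"wz":0,"gripper":120},{"dx":0,"dy":-0.16,"dz":-0.12,"wx":0,"wy":0,"wz":0,"gripper":120}]' 20
python3 - <<'E'
from h import *
c=snap('side','side9.png')
for i in range(8): snap('top')
c2=snap('side','side9b.png'); snap('top','top9.png')
s=bot.state(); print(s['t'],np.round(s['position'],4),s['finger_gap'],np.round(s['q'],2))
cv2.imwrite('pics/c9.png',np.hstack([cv2.resize(x['frame'][150:300,260:350],(360,600),interpolation=2) for x in(c,c2)]))
E
```

```text
t: 22.13
position: [0.4716, 0.0272, 0.1972]
tcp_rot: [[-0.088, 0.996, 0.0], [0.996, 0.088, 0.0], [0.0, 0.0, -1.0]]
force: [0.6, -0.1, -0.0]
finger_gap: 0.0369
grip_force: 0.0
t: 22.8
position: [0.3896, 0.0204, 0.2562]
tcp_rot: [[-0.088, 0.996, -0.001], [0.996, 0.088, 0.0], [0.0, -0.001, -1.0]]
force: [0.7, 0.6, 0.2]
finger_gap: 0.0467
grip_force: 0.0
23.35 [0.392  0.0202 0.257 ] 0.047021427158234784 [-0.25 -0.28  2.01  0.    1.41 -0.34]
```

View pics/c9.png

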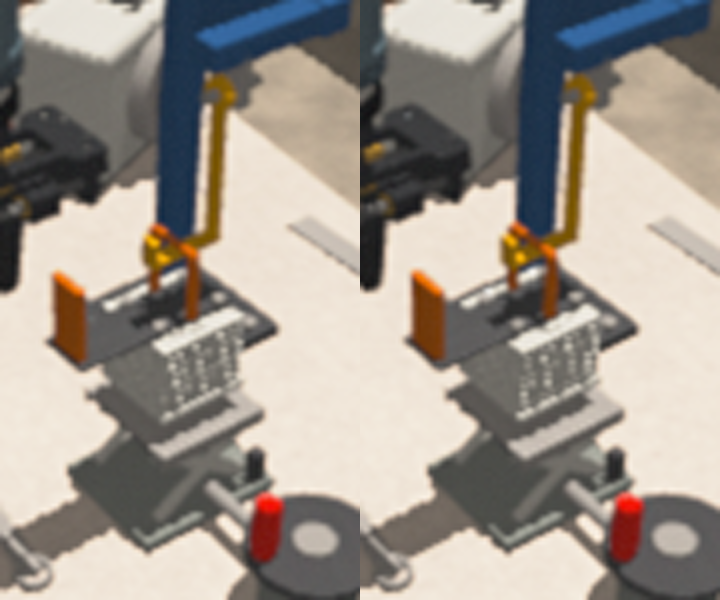

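```bash
python3 - <<'E'
from h import *
c={};
for n in('side','top'): c[n]=bot.capture(n)
s=bot.state(); p=s['position'];R=np.array(s['tcp_rot'])
for q in([.40,-.1295,.2],[.544,-.1295,.16],[.544,-.1295,.078]): print((R.T@(np.array(q)-p)/.5).round(3))
for a,b in(((313,172.4),(325.9,253.2)),((313.3,205.5),(300.9,263.6)),((277,173.2),(305.5,237.3))):
    print([np.round(x,4) for x in tri(c['top'],a,c['side'],b)])
print('knob tri',tri(c['top'],(350.2,195.7),c['side'],(326.6,275.5)))
for z in(.085,.095,.1055): print(z,[proj(c['side'],np.array([*onz(c['top'],*a,z)[:2],z])).round(1) for a in((313,172.4),(313.3,205.5))])
E
```

```text
[-0.3   -0.01   0.114]
[-0.325  0.277  0.194]
[-0.325  0.277  0.358]
[array([ 0.6197, -0.0268,  0.0885]), np.float64(0.0024)]
[array([ 0.5238, -0.0284,  0.0903]), np.float64(0.0066)]
[array([0.6172, 0.0784, 0.0791]), np.float64(0.0009)]
knob tri (array([ 0.54546382, -0.12966177,  0.11642088]), np.float64(0.0007045999622147879))
0.085 [array([325.3, 254.1]), array([299. , 265.1])]
0.095 [array([324.8, 251.8]), array([298.5, 262.7])]
0.1055 [array([324.3, 249.4]), array([298. , 260.2])]
```

```bash
python3 -m creep '[{"dx":-0.08,"dy":-0.01,"dz":0.02,"wx":0,"wy":0,"wz":0,"gripper":110},{"dx":-0.16,"dy":-0.01,"dz":0.04,"wx":0,"wy":0,"wz":0,"gripper":110},{"dx":-0.24,"dy":-0.01,"dz":0.06,"wx":0,"wy":0,"wz":0,"gripper":110},{"dx":-0.3,"dy":0.02,"dz":0.08,"wx":0,"wy":0,"wz":0,"gripper":110},{"dx":-0.325,"dy":0.1,"dz":0.1,"wx":0,"wy":0,"wz":0,"gripper":110},{"dx":-0.325,"dy":0.18,"dz":0.12,"wx":0,"wy":0,"wz":0,"gripper":110},{"dx":-0.325,"dy":0.26,"dz":0.15,"wx":0,"wy":0,"wz":0,"gripper":110},{"dx":-0.325,"dy":0.279,"dz":0.194,"wx":0,"wy":0,"wz":0,"gripper":110},{"dx":-0.325,"dy":0.279,"dz":0.194,"wx":0,"wy":0,"wz":0,"gripper":110}]' 15
python3 -m creep '[{"dx":0,"dy":0,"dz":0.06,"wx":0,"wy":0,"wz":0,"gripper":110},{"dx":0,"dy":0,"dz":0.12,"wx":0,"wy":0,"wz":0,"gripper":110},{"dx":0,"dy":0,"dz":0.162,"wx":0,"wy":0,"wz":0,"gripper":110},{"dx":0,"dy":0,"dz":0.162,"wx":0,"wy":0,"wz":0,"gripper":110},{"dx":0,"dy":0,"dz":0.162,"wx":0,"wy":0,"wz":0,"gripper":140}]' 15
python3 - <<'E'
from h import *
c=snap('side','side10.png')
s=bot.state(); print(s['t'],np.round(s['position'],4),s['force'],s['finger_gap'],np.round(s['q'],2))
cv2.imwrite('pics/c10.png',cv2.resize(c['frame'][180:330,240:400],(640,600),interpolation=2))
E
```

```text
t: 24.2
position: [0.5451, -0.1283, 0.1555]
tcp_rot: [[-0.089, 0.996, -0.006], [0.996, 0.089, 0.003], [0.003, -0.005, -1.0]]
force: [-1.6, 0.2, -0.5]
finger_gap: 0.05
grip_force: 0.0
t: 24.62
position: [0.544, -0.1291, 0.0791]
tcp_rot: [[-0.088, 0.996, -0.002], [0.996, 0.088, 0.001], [0.001, -0.002, -1.0]]
force: [-0.2, -1.2, 0.8]
finger_gap: 0.0458
grip_force: 0.0
24.6667 [ 0.5453 -0.1297  0.0806] [-0.64003806  0.47599286 -0.37157061] 0.041784078912201573 [-0.45  0.34  1.76 -0.    1.04 -0.53]
```

View pics/c10.png

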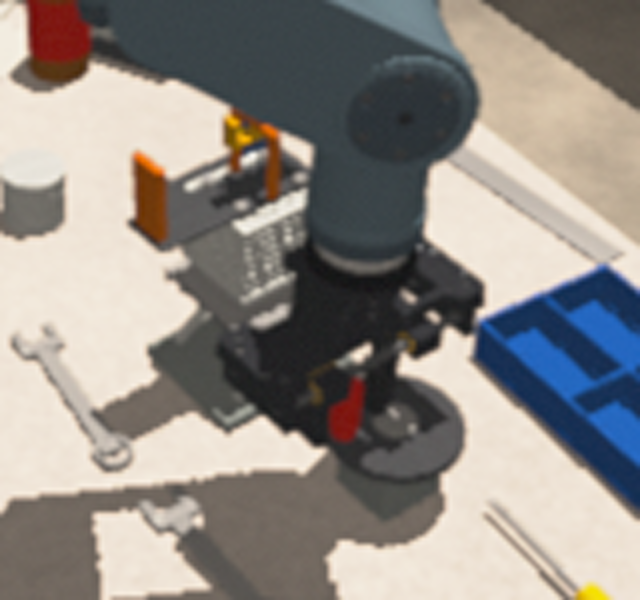

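```bash
python3 -m creep '[{"dx":0,"dy":0,"dz":0,"wx":0,"wy":0,"wz":0,"gripper":200},{"dx":0,"dy":0,"dz":0,"wx":0,"wy":0,"wz":0,"gripper":255},{"dx":0,"dy":0,"dz":0,"wx":0,"wy":0,"wz":0,"gripper":255},{"dx":0,"dy":0,"dz":0,"wx":0,"wy":0,"wz":0,"gripper":255},{"dx":0,"dy":0,"dz":0,"wx":0,"wy":0,"wz":0,"gripper":255},{"dx":0,"dy":0,"dz":0,"wx":0,"wy":0,"wz":0,"gripper":255}]' 20
python3 - <<'E'
from h import *
s=bot.state(); p=s['position'];R=np.array(s['tcp_rot']);print(p,s['force'])
ax=np.array([.583,-.142]); k=p[:2]-ax; print(np.hypot(*k),np.degrees(np.arctan2(k[1],k[0])))
a0=np.arctan2(k[1],k[0])
for i in range(1,11):
    a=a0-.25*i; X=ax+.04*np.array([np.cos(a),np.sin(a)]); d=np.r_[X-p[:2],0]; print((R.T@d/.5).round(3)[:2])
E
```

```text
t: 25.17
position: [0.5454, -0.1298, 0.081]
tcp_rot: [[-0.089, 0.996, 0.001], [0.996, 0.089, -0.001], [-0.001, 0.0, -1.0]]
force: [-4.9, -0.0, 8.2]
finger_gap: 0.0213
grip_force: 20.0
[ 0.54535387 -0.1298454   0.08101177] [-4.91564069 -0.02878463  8.24062984]
0.03955964421180258 162.10657193295208
[0.018 0.009]
[0.032 0.023]
[0.042 0.04 ]
[0.048 0.059]
[0.049 0.079]
[0.045 0.099]
[0.036 0.117]
[0.023 0.132]
[0.007 0.143]
[-0.012  0.151]
```

```bash
python3 -m creep '[{"dx":0.009,"dy":0.004,"dz":0,"wx":0,"wy":0,"wz":0,"gripper":255},{"dx":0.018,"dy":0.009,"dz":0,"wx":0,"wy":0,"wz":0,"gripper":255},{"dx":0.032,"dy":0.023,"dz":0,"wx":0,"wy":0,"wz":0,"gripper":255},{"dx":0.042,"dy":0.04,"dz":0,"wx":0,"wy":0,"wz":0,"gripper":255}]' 20
python3 - <<'E'
from h import *
snap('side')
s=bot.state(); p=s['position'];print(p,s['force'],np.degrees(np.arctan2(p[1]+.142,p[0]-.583)),np.hypot(p[1]+.142,p[0]-.583))
E
```

```text
t: 25.5
position: [0.562, -0.1061, 0.081]
tcp_rot: [[-0.088, 0.996, -0.003], [0.996, 0.088, 0.001], [0.001, -0.003, -1.0]]
force: [-7.2, 3.8, 12.5]
finger_gap: 0.0213
grip_force: 20.0
[ 0.56376152 -0.10497582  0.08101352] [-4.66933116  6.09359602  9.5801024 ] 117.45725736933628 0.04172419606936446
```

```bash
cat > arc.py <<'E'
import sys
from h import *
cx,cy,ax,ay,st,n=map(float,sys.argv[1:])  # commanded xy, axis, step, rows
R=np.array(bot.state()['tcp_rot']); p=bot.state()['position']; a0=np.arctan2(p[1]-ay,p[0]-ax)
for i in range(1,int(n)+1):
    a=a0-st*i; d=np.r_[ax+.04*np.cos(a)-cx,ay+.04*np.sin(a)-cy,0]; print((R.T@d/.5).round(3)[:2],end=' ')
print('end',(ax+.04*np.cos(a)).round(4),(ay+.04*np.sin(a)).round(4))
E
python3 arc.py .5637 -.1074 .583 -.1395 .25 5
```

```text
[0.011 0.019] [0.012 0.039] [0.008 0.059] [-0.     0.077] [-0.013  0.092] end 0.61 -0.11
```

```bash
python3 -m creep '[{"dx":0.011,"dy":0.019,"dz":-0.004,"wx":0,"wy":0,"wz":0,"gripper":255},{"dx":0.012,"dy":0.039,"dz":-0.006,"wx":0,"wy":0,"wz":0,"gripper":255},{"dx":0.008,"dy":0.059,"dz":-0.006,"wx":0,"wy":0,"wz":0,"gripper":255},{"dx":0,"dy":0.077,"dz":-0.006,"wx":0,"wy":0,"wz":0,"gripper":255},{"dx":-0.013,"dy":0.092,"dz":-0.006,"wx":0,"wy":0,"wz":0,"gripper":255}]' 20
python3 - <<'E'
from h import *
snap('side')
s=bot.state(); p=s['position'];print(p,s['force'])
from scipy.optimize import least_squares
P=np.array([[.5454,-.1298],[.5638,-.1050],p[:2]])
print(least_squares(lambda a:np.hypot(*(P-a).T)-.04,[.583,-.14]))
E
python3 arc.py .61 -.11 .583 -.1395 .25 6;python3 arc.py .61 -.11 .584 -.140 .25 6
```

```text
t: 25.97
position: [0.6084, -0.1074, 0.0812]
tcp_rot: [[-0.089, 0.996, -0.004], [0.996, 0.089, 0.003], [0.003, -0.004, -1.0]]
force: [-3.5, 4.8, -4.2]
finger_gap: 0.0216
grip_force: 20.0
[ 0.61001269 -0.10885535  0.08128332] [ 2.29338772  3.77914225 -9.1716354 ]
     message: `gtol` termination condition is satisfied.
     success: True
      status: 1
         fun: [-1.263e-05  1.199e-05 -9.523e-06]
           x: [ 5.842e-01 -1.394e-01]
        cost: 1.970227971188601e-10
         jac: [[ 9.707e-01 -2.404e-01]
               [ 5.102e-01 -8.600e-01]
               [-6.451e-01 -7.641e-01]]
        grad: [ 1.323e-12 -2.516e-12]
  optimality: 2.515613150604589e-12
 active_mask: [ 0.000e+00  0.000e+00]
        nfev: 4
        njev: 4
[-0.015  0.011] [-0.033  0.018] [-0.053  0.021] [-0.073  0.019] [-0.092  0.012] [-0.108  0.   ] end 0.6148 -0.1638
[-0.014  0.012] [-0.033  0.02 ] [-0.052  0.023] [-0.072  0.021] [-0.091  0.014] [-0.108  0.003] end 0.6164 -0.1634
```

```bash
python3 arc.py .61 -.11 .5842 -.1394 .25 6
```

```text
[-0.014  0.012] [-0.032  0.02 ] [-0.052  0.023] [-0.071  0.021] [-0.09   0.015] [-0.107  0.004] end 0.6165 -0.163
```

```bash
python3 -m creep '[{"dx":-0.014,"dy":0.013,"dz":0.004,"wx":0,"wy":0,"wz":0,"gripper":255},{"dx":-0.032,"dy":0.021,"dz":0.004,"wx":0,"wy":0,"wz":0,"gripper":255},{"dx":-0.051,"dy":0.024,"dz":0.004,"wx":0,"wy":0,"wz":0,"gripper":255},{"dx":-0.071,"dy":0.022,"dz":0.004,"wx":0,"wy":0,"wz":0,"gripper":255},{"dx":-0.09,"dy":0.015,"dz":0.004,"wx":0,"wy":0,"wz":0,"gripper":255},{"dx":-0.107,"dy":0.004,"dz":0.004,"wx":0,"wy":0,"wz":0,"gripper":255}]' 20
python3 - <<'E'
from h import *
for n in('side','top'):
    c=snap(n,n+'11.png')
    for q in('platform','barrel'):
        for m in bot.masks_of(n,q)[:2]: print(n,q,round(m['conf'],2),m['rect'],m['region'].sum())
s=bot.state(); p=s['position'];print(s['t'],p,s['force'],np.degrees(np.arctan2(p[1]+.1394,p[0]-.5842)),np.hypot(p[1]+.1394,p[0]-.5842))
E
```

```text
t: 26.52
position: [0.6171, -0.1622, 0.0811]
tcp_rot: [[-0.089, 0.996, 0.002], [0.996, 0.089, 0.001], [0.0, 0.002, -1.0]]
force: [-1.0, 6.9, 3.0]
finger_gap: 0.0215
grip_force: 20.0
side platform 0.5 [281.2, 241.2, 47.3, 22.2] 309
side barrel 0.9 [272.4, 207.5, 50.3, 48.0] 1409
top platform 0.75 [276.2, 169.1, 37.7, 38.7] 244
top barrel 0.87 [277.4, 170.1, 31.5, 51.1] 1097
26.8167 [ 0.61650928 -0.16285688  0.08106481] [-1.92931251 -0.1766059   4.93155257] -35.98003986752506 0.03992636915633072
```

```bash
python3 - <<'E'
import cv2,numpy as np
a=cv2.cvtColor(cv2.imread('pics/side9b.png'),6);b=cv2.cvtColor(cv2.imread('pics/side11.png'),6)
print('row',list(range(236,272)))
for u in(292,296,300,305,310,315,320,324):
    print(u,'9 ',a[236:272,u].tolist());print(u,'11',b[236:272,u].tolist())
E
```

```text
row [236, 237, 238, 239, 240, 241, 242, 243, 244, 245, 246, 247, 248, 249, 250, 251, 252, 253, 254, 255, 256, 257, 258, 259, 260, 261, 262, 263, 264, 265, 266, 267, 268, 269, 270, 271]
292 9  [84, 99, 112, 111, 107, 108, 107, 107, 110, 108, 108, 107, 104, 95, 88, 86, 87, 87, 90, 88, 86, 88, 118, 104, 79, 75, 75, 75, 76, 76, 76, 74, 77, 75, 75, 76]
292 11 [95, 85, 99, 110, 109, 107, 107, 106, 107, 106, 107, 108, 105, 96, 90, 88, 87, 82, 76, 106, 187, 214, 199, 138, 82, 74, 75, 76, 76, 76, 76, 75, 74, 77, 74, 77]
296 9  [108, 110, 109, 107, 105, 105, 104, 107, 108, 108, 109, 109, 107, 107, 108, 107, 103, 91, 86, 85, 88, 87, 87, 89, 99, 87, 70, 71, 76, 76, 76, 76, 76, 77, 76, 75]
296 11 [84, 104, 109, 109, 109, 109, 108, 107, 107, 106, 109, 111, 106, 105, 107, 106, 97, 90, 87, 88, 85, 80, 67, 66, 72, 74, 75, 74, 76, 76, 75, 76, 76, 76, 76, 76]
300 9  [233, 215, 148, 108, 106, 109, 106, 106, 125, 122, 138, 129, 164, 143, 141, 128, 124, 196, 170, 105, 86, 85, 90, 135, 181, 195, 196, 182, 134, 91, 80, 79, 79, 77, 76, 75]
300 11 [236, 222, 156, 108, 102, 105, 105, 103, 106, 105, 105, 107, 1
[... 1206 characters left out ...]
0, 231, 231, 230, 219, 213, 222, 216, 198, 191, 189, 189, 190, 192, 175, 123, 87, 127, 197, 230, 234, 218, 194, 167, 156, 154, 125, 106, 119, 106, 115, 109]
320 11 [93, 103, 173, 222, 206, 214, 199, 191, 191, 176, 149, 143, 150, 180, 194, 172, 120, 87, 129, 214, 233, 232, 233, 234, 233, 217, 193, 168, 157, 131, 107, 103, 121, 106, 117, 134]
324 9  [206, 231, 231, 232, 232, 230, 230, 230, 229, 230, 231, 232, 232, 231, 219, 197, 172, 122, 89, 132, 215, 233, 233, 232, 230, 190, 118, 83, 60, 45, 42, 41, 43, 59, 118, 129]
324 11 [206, 231, 232, 231, 232, 231, 230, 230, 229, 230, 226, 212, 195, 173, 122, 88, 130, 213, 231, 231, 231, 231, 232, 233, 220, 148, 74, 49, 37, 32, 36, 41, 42, 44, 78, 105]
```

```bash
cat >> h.py <<'E'
def edge(f):
    g=cv2.cvtColor(f,6).astype(float); r=[]
    for u in range(303,318):
        k=g[240:270,u]; i=max([j for j in range(4,29) if k[j]>=140>k[j+1] and k[j-1]>150 and k[j]+k[j-1]>320 or (k[j]>=140>k[j+1] and k[j-1]>170)] or [0])
        if i: r.append(240+i+(k[i]-140)/(k[i]-k[i+1])+.43*(u-310)*1.15)
    return np.round(np.median(r),2),len(r)
def bpos(f):
    w=np.clip(f[...,2].astype(float)-f[...,0]-60,0,None)[195:245,265:285]; y,x=np.mgrid[195:245,265:285]; return ((w*x).sum()/w.sum()).round(2),((w*y).sum()/w.sum()).round(2)
E
python3 - <<'E'
from h import *
for n in('9','9b','11'): f=cv2.imread(f'pics/side{n}.png'); print(n,edge(f),bpos(f))
for i in range(10): c=snap('side'); print(edge(c['frame']),bpos(c['frame']))
s=bot.state(); print(s['t'])
E
python3 arc.py .6165 -.163 .5842 -.1394 .2 5
```

```text
9 (np.float64(259.79), 15) (np.float64(277.0), np.float64(226.36))
9b (np.float64(259.79), 15) (np.float64(276.57), np.float64(225.96))
11 (np.float64(256.56), 15) (np.float64(277.33), np.float64(226.75))
(np.float64(256.43), 15) (np.float64(276.5), np.float64(226.02))
(np.float64(256.44), 15) (np.float64(276.38), np.float64(225.87))
(np.float64(256.46), 15) (np.float64(276.35), np.float64(225.76))
(np.float64(256.42), 15) (np.float64(276.38), np.float64(225.81))
(np.float64(256.49), 15) (np.float64(276.41), np.float64(225.95))
(np.float64(256.51), 15) (np.float64(276.55), np.float64(226.08))
(np.float64(256.51), 15) (np.float64(276.64), np.float64(226.0))
(np.float64(256.5), 15) (np.float64(276.84), np.float64(226.17))
(np.float64(256.5), 15) (np.float64(276.99), np.float64(226.33))
(np.float64(256.51), 15) (np.float64(277.16), np.float64(226.54))
27.3167
[-0.01  -0.011] [-0.019 -0.024] [-0.024 -0.039] [-0.027 -0.055] [-0.027 -0.071] end 0.5824 -0.1794
```

```bash
python3 -m creep '[{"dx":-0.01,"dy":-0.011,"dz":0,"wx":0,"wy":0,"wz":0,"gripper":255},{"dx":-0.019,"dy":-0.024,"dz":0,"wx":0,"wy":0,"wz":0,"gripper":255},{"dx":-0.024,"dy":-0.039,"dz":0,"wx":0,"wy":0,"wz":0,"gripper":255},{"dx":-0.024,"dy":-0.039,"dz":0,"wx":0,"wy":0,"wz":0,"gripper":255}]' 20
cat > m.py <<'E'
from h import *
for i in range(7): c=snap('side'); print(edge(c['frame'])[0],bpos(c['frame']),end=' ')
s=bot.state(); p=s['position'];print(s['t'],p,s['force'],2.899-np.arctan2(p[1]+.1394,p[0]-.5842))
E
python3 m.py
```

```text
t: 27.65
position: [0.5976, -0.1769, 0.0811]
tcp_rot: [[-0.088, 0.996, 0.001], [0.996, 0.088, -0.001], [-0.001, 0.001, -1.0]]
force: [0.4, -0.6, 4.7]
finger_gap: 0.0215
grip_force: 20.0
256.13 (np.float64(277.03), np.float64(226.31)) 256.11 (np.float64(276.97), np.float64(226.29)) 256.11 (np.float64(276.98), np.float64(226.28)) 256.11 (np.float64(277.02), np.float64(226.3)) 256.11 (np.float64(277.02), np.float64(226.28)) 256.11 (np.float64(277.03), np.float64(226.3)) 256.12 (np.float64(277.02), np.float64(226.32)) 28.0 [ 0.5976194  -0.17691677  0.08101918] [-0.94728882  0.13275408  7.38282342] 4.126286493226597
```

```bash
python3 -m creep '[{"dx":-0.001,"dy":-0.006,"dz":0,"wx":0,"wy":0,"wz":0,"gripper":255},{"dx":-0.002,"dy":-0.012,"dz":0,"wx":0,"wy":0,"wz":0,"gripper":255},{"dx":-0.002,"dy":-0.012,"dz":0,"wx":0,"wy":0,"wz":0,"gripper":255}]' 20
python3 m.py
```

```text
t: 28.25
position: [0.5921, -0.1784, 0.081]
tcp_rot: [[-0.088, 0.996, 0.002], [0.996, 0.088, -0.001], [-0.002, 0.001, -1.0]]
force: [1.7, -1.0, 6.7]
finger_gap: 0.0209
grip_force: 20.0
256.1 (np.float64(277.03), np.float64(226.3)) 256.11 (np.float64(277.02), np.float64(226.32)) 256.09 (np.float64(277.03), np.float64(226.3)) 256.1 (np.float64(277.02), np.float64(226.33)) 256.09 (np.float64(277.02), np.float64(226.32)) 256.1 (np.float64(277.02), np.float64(226.32)) 256.11 (np.float64(277.02), np.float64(226.31)) 28.6 [ 0.59216944 -0.17842207  0.08104924] [ 1.89074406 -0.52660706  6.60212187] 4.268337566923465
```

```bash
python3 -m creep '[{"dx":0,"dy":0,"dz":0,"wx":0,"wy":0,"wz":0,"gripper":180},{"dx":0,"dy":0,"dz":0,"wx":0,"wy":0,"wz":0,"gripper":140},{"dx":0,"dy":0,"dz":0,"wx":0,"wy":0,"wz":0,"gripper":110},{"dx":0,"dy":0,"dz":0,"wx":0,"wy":0,"wz":0,"gripper":110},{"dx":0,"dy":0,"dz":0,"wx":0,"wy":0,"wz":0,"gripper":110},{"dx":0,"dy":0,"dz":-0.06,"wx":0,"wy":0,"wz":0,"gripper":110},{"dx":0,"dy":0,"dz":-0.13,"wx":0,"wy":0,"wz":0,"gripper":110},{"dx":0,"dy":0,"dz":-0.2,"wx":0,"wy":0,"wz":0,"gripper":110},{"dx":-0.05,"dy":0,"dz":-0.26,"wx":0,"wy":0,"wz":0,"gripper":110},{"dx":-0.1,"dy":0,"dz":-0.26,"wx":0,"wy":0,"wz":0,"gripper":110}]' 20
python3 -m creep '[{"dx":-0.08,"dy":-0.05,"dz":0,"wx":0,"wy":0,"wz":0,"gripper":110},{"dx":-0.16,"dy":-0.1,"dz":0,"wx":0,"wy":0,"wz":0,"gripper":110},{"dx":-0.2,"dy":-0.15,"dz":0,"wx":0,"wy":0,"wz":0,"gripper":110},{"dx":-0.2,"dy":-0.2,"dz":0,"wx":0,"wy":0,"wz":0,"gripper":110},{"dx":-0.2,"dy":-0.2,"dz":0,"wx":0,"wy":0,"wz":0,"gripper":110},{"dx":-0.2,"dy":-0.2,"dz":0,"wx":0,"wy":0,"wz":0,"gripper":110},{"dx":-0.2,"dy":-0.2,"dz":0,"wx":0,"wy":0,"wz":0,"gripper":110},{"dx":-0.2,"dy":-0.2,"dz":0,"wx":0,"wy":0,"wz":0,"gripper":110}]' 20
python3 m.py
python3 - <<'E'
from h import *
c=snap('side','sideE.png'); t=snap('top','topE.png')
r=[x for x in blobs(c['frame'],(0,150,60),(3,255,255),(300,240,380,310))]; print('knob',r, )
k=np.array([.5922,-.1784,.094]); print(proj(c,k))
for q in('piston','bottle','driver','wrench_a'):
    for m in bot.masks_of('top',q)[:2]: print(q,round(m['conf'],2),m['rect'])
E
```

```text
t: 29.43
position: [0.5998, -0.2283, 0.2183]
tcp_rot: [[-0.091, 0.996, 0.01], [0.996, 0.091, -0.006], [-0.007, 0.009, -1.0]]
force: [0.7, -0.1, 1.5]
finger_gap: 0.05
grip_force: 0.0
t: 30.1
position: [0.5068, -0.3349, 0.2103]
tcp_rot: [[-0.09, 0.996, 0.001], [0.996, 0.09, -0.0], [-0.0, 0.001, -1.0]]
force: [0.8, 0.4, 0.1]
finger_gap: 0.0501
grip_force: 0.0
256.11 (np.float64(277.02), np.float64(226.31)) 256.1 (np.float64(277.03), np.float64(226.33)) 256.09 (np.float64(277.01), np.float64(226.32)) 256.11 (np.float64(277.03), np.float64(226.32)) 256.09 (np.float64(277.03), np.float64(226.33)) 256.11 (np.float64(277.02), np.float64(226.32)) 256.11 (np.float64(277.02), np.float64(226.32)) 30.45 [ 0.50608995 -0.33524286  0.21013525] [ 0.01880485 -0.52004531  0.13781956] 4.849302664707457
knob []
[349.63934827 285.98899191]
piston 0.92 [197.6, 201.9, 21.0, 20.3]
piston 0.72 [361.4, 173.5, 8.7, 15.3]
bottle 0.81 [124.6, 148.4, 33.5, 36.7]
driver 0.65 [368.7, 172.4, 60.2, 5.5]
wrench_a 0.73 [323.2, 235.4, 47.1, 11.4]
wrench_a 0.54 [258.3, 235.1, 48.8, 11.6]
```

```bash
python3 -c "
from rig import bot; print(bot.job_done())"
```

```text
the job is handed in; nothing more can be done
None
```

I stilled the hook with a touch, hung the barrel on it by its bail, then turned the crank about 4.3 rad until the platform just touched the barrel, let go and handed it in at about 30.6 s; the last pictures showed the barrel and platform motionless and the other things on the bench where they started.

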